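Demagnetise the returned press-brake dies and put them in the store tote

ROBOT

A 6-joint arm with a two-finger parallel gripper is mounted at the origin on the work surface. World frame = base frame: x ahead of the robot, y to its left, z up, the work surface at z = 0. Lengths are in m, angles in degrees, forces in N, time in s.
With the tool pointing down it reaches from about 0.35 to 0.975 m from the base axis. Payload 4.9 kg.
Tool frame: the origin (TCP) lies at the very end of the fingers, on their centre line; the grasp point (between the pads) lies 19 mm behind it; z points along the fingers, y is the line along which they close (so a half turn about z gives the same grasp; the last joint's range is limited). The gripper opens to 85 mm and grips with 20 to 120 N. Pads are 22 mm wide; open, the fingers measure 114 mm over their backs; the gripper's body (76 mm by 85 mm) begins 54 mm behind the grasp point. The pads swing forward as they close: fully open they stand 13 mm farther back than shut.
Start: joints at [60.848, 3.019, 92.412, -0, 84.569, -6.818], TCP at [0.237, 0.578, 0.231] pointing down, gripper open.
Joint ranges: [-172.51, 172.51], [-57.92, 126.97], [3.15, 148.05], [-58.71, 238.71], [5.1, 150.11], [-179.66, 179.66]. Speed limits (degrees/s): [147.25, 147.25, 180, 180, 180, 180].

INTERFACE

Orientations are given as [roll, pitch, yaw] about the fixed x, y, z axes, in that order (R = Rz(yaw) Ry(pitch) Rx(roll)).
In Python, from plant import r, eyes gives the robot as it stands. The module is installed in compiled form; this text tells all that it offers.
- The arm moves only by the tool play_rows, never from a script. Its argument "steps" is a list of rows, each an object with "slide": the shift along the tool's x, y, z normalised to -1 to 1, where 1 is 0.04 m, a list of three; "delta_rot": the turn, a rotation vector about the tool's x, y, z normalised to -1 to 1, where 1 is 5 degrees, a list of three; "gripper": the opening, from 0 (shut) to 1 (fully open). In form: [{"slide": [x, y, z], "delta_rot": [ax, ay, az], "gripper": gripper}, ...]. A call has 1 to 10 rows; each row shifts and turns the commanded pose from where the row before left it, along the tool's axes as they then stand; what a row does not reach is not made up. A row lasts 1/10 s, in which the tool goes at most 50 mm and 8.59 degrees, less where a joint would pass 70% of its speed; a pose out of reach is approached as far as the arm can. A call with a number of a shift or a turn outside -1 to 1 is refused whole. A call with a gripper value outside its range is refused whole. The fingers move at their own pace and stop on an object; "newtons" is the grip in N (left out, the last holds). Time passes only in rows, so rows that do not move let the fingers close. It gives the time, the measured TCP pose, the force, the opening and the grip force at its end, in the units of the state.
- r.state(): the state, without advancing time (a new reading comes with each control period).
- eyes.read_camera(name): name is "side" or "top"; returns a dict with "color" (480x640x3 uint8, blue, green, red), "K" (3x3 intrinsics, pixels), "k1" (the pictures are not rectified: a ray, as slopes to the right and down, at radius r is drawn at 1 + k1 r^2 times it, then the intrinsics apply), "cam_to_world" (4x4, takes a point from camera to world coordinates). Camera axes: x right, y down, z forward; pixel columns grow to the right and rows downward; lengths in m; the calibration is good to about 2 mm. A picture is of the moment at which its call begins. There is no depth.
- r.job_done(): hands the job in; it is judged then, once.
The state is a dict: "time": time; "qpos": joint angles; "joint_velocities": joint speeds; "tau": joint torques, N m; "eef_pos": TCP position; "tool_rot": TCP orientation; "force": force on the tool from outside, world axes, zero at the start; "moment": the same for the moment, N m; "width": finger opening in m; "finger_force": force on a finger pad.
Only numpy, scipy, OpenCV 4.12 (cv2) and the standard library are available. Lean on these libraries where they do the work, as an engineer would, in place of code of your own. Each camera call takes 0.05 s, during which the arm holds its last target. There are 200 camera calls.

TASK

Stand every die section from the shallow wooden returns tray on the demagnetiser's pole plate, foot down, with one end of each flush and square against the stop rail, and turn the strength knob fully clockwise to its end stop. Then, with the dies still flush against the rail, press the four keys one at a time in this order: on (far left, as seen from the robot), magnetise (far right), demagnetise (near right), off (the larger one, near left). When it is off, turn the knob back fully anticlockwise, and stand all the dies foot down in the deeper grey tote, setting each one down rather than dropping it, and leave the spray can and the drill chuck where they are.

Things in the scene. Friction and masses are not known exactly. Their poses are not given: they have to be found in the camera images.
- demag: bench demagnetiser, fixed grey steel case, 310 (x) by 240 mm (y). Origin: on the bench under its middle; x points away from the robot, y left. Console nearest the robot (x -0.155 to -0.05), top at z = 0.078: four keys on its left, knob on its right. Behind it the flat steel pole plate with brass lines (x -0.05 to 0.13), top at z = 0.090; along its far edge the stop rail, 12 mm high
- stop (a point): middle of the stop rail's face, at plate height; axes as the demagnetiser's: x points into the rail (the plate spans x -0.18 to 0, y -0.12 to 0.12, z = 0). A die whose end is flush has its origin at x = minus half its length and its x axis parallel to this x
- strength (a joint): strength knob: 0 = fully anticlockwise, grows as it turns clockwise seen from above, 2.6 rad = full, at the end stop. It needs about 0.04 N m and stays where it is left
- strength_grip (a point): on the knob's axis, 37 mm above the console, 7 mm below the knob's top: the height to grip. The knob is a bar 14 mm thick, 42 mm long, 14 to 44 mm above the console, on a disc 44 mm across. The point turns with it: the bar lies along the point's x axis, turned by minus the joint value from the demagnetiser's x axis
- key_on (a joint): travel in m of the ON key, a round black key of 26 mm diameter at the far left of the four: 0 up, 0.006 fully down (5 N; about 1.5 N to start it); it springs back. It counts as pressed beyond 0.004
- key_on_top (a point): centre of the top of that key, axes as the demagnetiser's; goes down with it. Keys stand 22 mm above the console when up, in round collars 12 mm high and 16 mm wider than the key; the keys lie 54 mm apart across and 50 mm apart in depth
- key_magnetise (a joint): travel in m of the MAGNETISE key, 26 mm, far right of the four: 0 up, 0.006 fully down (5 N; about 1.5 N to start it); it springs back. It counts as pressed beyond 0.004
- key_magnetise_top (a point): centre of the top of that key, axes as the demagnetiser's; goes down with it
- key_demag (a joint): travel in m of the DEMAGNETISE key, 26 mm, near right of the four: 0 up, 0.006 fully down (5 N; about 1.5 N to start it); it springs back. It counts as pressed beyond 0.004
- key_demag_top (a point): centre of the top of that key, axes as the demagnetiser's; goes down with it
- key_off (a joint): travel in m of the OFF key, larger, 32 mm diameter, near left of the four: 0 up, 0.006 fully down (5 N; about 1.5 N to start it); it springs back. It counts as pressed beyond 0.004
- key_off_top (a point): centre of the top of that key, axes as the demagnetiser's; goes down with it
- returns_tray: shallow wooden tray in which the dies start, to one side of the demagnetiser: 170 mm (x) by 220 mm (y), 20 mm high, walls and floor 4 mm, fixed. Origin: centre of its underside
- tote: deeper grey plastic tote for the finished dies, on the other side: 170 mm (x) by 220 mm (y) outside, 50 mm high, walls and floor 4 mm (a 6 mm lip outside), fixed. Origin: centre of its underside
- die_long: press-brake die section, plain ground steel, inverted T, 120 mm long (its x), about 0.85 kg; may be absent. Foot 44 mm wide (y), 10 mm high; along its middle an upright web 14 mm thick, to 44 mm above the underside, a narrow groove along its top. Origin: centre of the underside; z up. Both ends alike. Grip it by the web
- die_medium: press-brake die section, plain ground steel, inverted T, 100 mm long (its x), about 0.71 kg; may be absent. Foot 44 mm wide (y), 10 mm high; along its middle an upright web 14 mm thick, to 44 mm above the underside, a narrow groove along its top. Origin: centre of the underside; z up. Both ends alike. Grip it by the web
- die_short: press-brake die section, plain ground steel, inverted T, 80 mm long (its x), about 0.57 kg; may be absent. Foot 44 mm wide (y), 10 mm high; along its middle an upright web 14 mm thick, to 44 mm above the underside, a narrow groove along its top. Origin: centre of the underside; z up. Both ends alike. Grip it by the web
- spray_can: bystander: upright aluminium spray can, 58 mm across and 170 mm tall; origin under its middle
- drill_chuck: bystander: dark steel drill chuck standing on its nose, 54 mm across and 78 mm tall; origin under its middle
Things that resemble listed ones, but are neither listed nor needed, are in the scene too. What is shaped like the die_medium but blue is not meant. What is shaped like the die_short but yellow is not meant.

How it is judged:
By the outcome, as a careful person would: the job done as asked, in the order asked, and still so for the second after the job is handed in, with the robot touching nothing.
Of die_long, die_medium, die_short only 2 to 3 are there at a start; the rules pass over those that are not, and their reading is None.
At some moment in a run one of die_long, die_medium, die_short may be knocked a few centimetres aside while the robot is not near it.
It also fails if it takes over 210 s, if anything falls off the work surface, if the arm or the gripper's body presses on something with over 40 N, if the wrist force passes 120 N, or if a joint passes its speed limit or range.

## Working session

There is one attempt and no reset: what is moved stays moved. The work goes in short steps, Python scripts to look and compute and a tool call to move; the robot and the scene stay as the last step left them, time stands still between calls to the robot, and variables do not carry over. Pictures are saved under pics/ and viewed, at most 14 in all, crops included, and the job is handed in when it is done.

Besides the shell and the picture viewer there is one more tool, called after ">>>" by a JSON object that holds its "op" and its "data", one argument or row to a line. play_rows: Moves the arm, as the interface text tells. Its arguments: {"type":"object","properties":{"steps":{"type":"array"},"newtons":{"type":"number"}},"required":["steps"]}

```bash
mkdir -p pics; cat > h.py <<'E'
import numpy as np, cv2
from plant import r, eyes
def cap(name,f=None):
    c=eyes.read_camera(name)
    if f: cv2.imwrite('pics/'+f,c['color'])
    return c
def ray(c,u,v):
    K=c['K'];d=np.array([c['k1'],0,0,0],float)
    p=cv2.undistortPoints(np.array([[[u,v]]],float),K,d)[0,0]
    T=c['cam_to_world'];return T[:3,3],T[:3,:3]@np.array([p[0],p[1],1])
def onz(c,u,v,z):
    o,d=ray(c,u,v);return o+d*(z-o[2])/d[2]
def proj(c,P):
    T=np.linalg.inv(c['cam_to_world'])
    p,_=cv2.projectPoints(np.array(P,float).reshape(-1,3),cv2.Rodrigues(T[:3,:3])[0],T[:3,3],c['K'],np.array([c['k1'],0,0,0],float));return p[:,0]
E
python3 - <<'E'
from h import *
for n in('top','side'):
    c=cap(n,n+'1.png');print(n,c['K'].tolist(),c['k1'],c['cam_to_world'].round(3).tolist())
print(r.state())
E
```

```text
top [[433.41366732472227, 0.0, 313.2631237137195], [0.0, 433.41366732472227, 241.3714487530224], [0.0, 0.0, 1.0]] -0.08639259233681264 [[0.036, -0.973, 0.226, 0.321], [-0.999, -0.034, 0.01, -0.083], [-0.002, -0.226, -0.974, 1.135], [0.0, 0.0, 0.0, 1.0]]
side [[464.1873390788867, 0.0, 314.30139989986714], [0.0, 464.1873390788867, 237.43336810018212], [0.0, 0.0, 1.0]] -0.004773077300300464 [[0.792, -0.401, 0.46, -0.034], [-0.61, -0.548, 0.572, -0.784], [0.023, -0.734, -0.679, 0.946], [0.0, 0.0, 0.0, 1.0]]
{'time': 0.1, 'qpos': array([ 6.08475203e+01,  3.05293521e+00,  9.24829951e+01, -3.95065485e-04,
        8.45680443e+01, -6.82000510e+00]), 'joint_velocities': array([ 0.03425843, -0.05216685, -0.23503961,  0.08569283, -0.21830966,
       -0.02281531]), 'tau': array([-5.58184220e-04, -3.94902956e+01, -3.71361601e+01, -2.16642156e-04,
        3.87465174e-03, -9.99130805e-06]), 'eef_pos': array([0.23723726, 0.5776291 , 0.23020463]), 'tool_rot': array([-1.79896714e+02, -1.19566030e-02,  1.57667552e+02]), 'force': array([-0.12435738,  0.37403084,  0.27165276]), 'moment': array([-0.0378352 , -0.02097513, -0.02162611]), 'finger_force': 0.0, 'width': 0.08539527636541196}
```

View pics/top1.png

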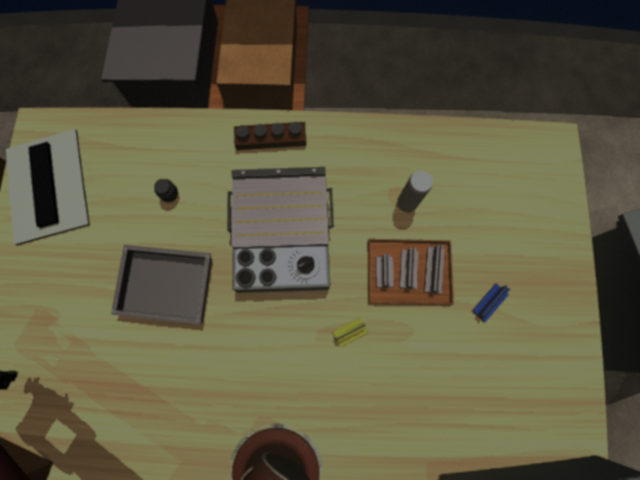

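View pics/side1.png

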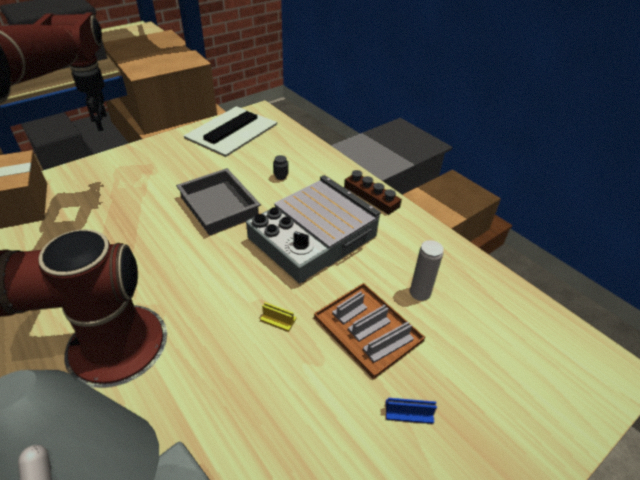

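The top view shows the demagnetiser centred at about (281,230). The wooden tray is at (410,272) and holds three dies, short (385,271), medium (409,269) and long (434,270). The grey tote is at (163,285), the spray can at (413,190) and the chuck at (166,190). The side view agrees. I'll zoom in next.

```bash
python3 - <<'E'
from h import *
a=cv2.imread('pics/top1.png')[155:325,220:460]
cv2.imwrite('pics/c1.png',cv2.convertScaleAbs(cv2.resize(a,None,fx=3.3,fy=3.3,interpolation=cv2.INTER_CUBIC),alpha=1.4))
E
```

```text
(no output)
```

View pics/c1.png

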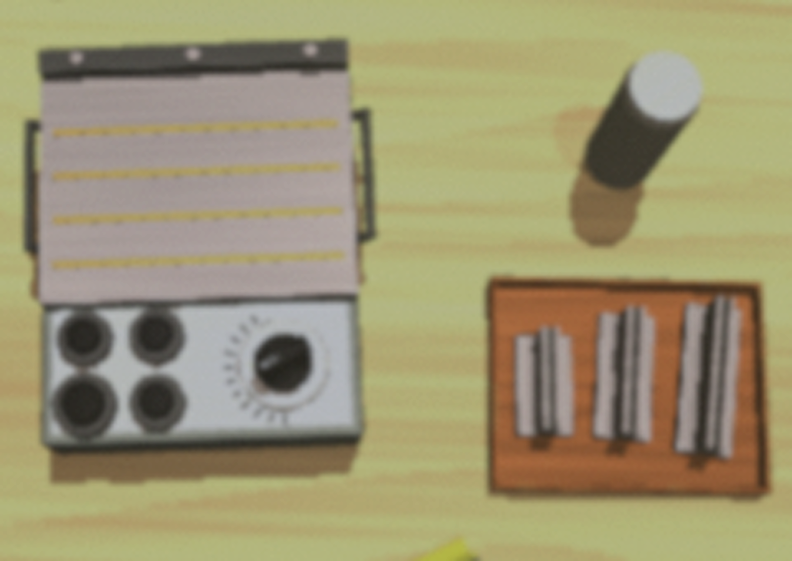

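```bash
python3 - <<'E'
from h import *
np.set_printoptions(precision=4,suppress=True)
c=eyes.read_camera('top')
def g(x,y,z): return onz(c,220+x/3.3-.35,155+y/3.3-.35,z)
for n,x,y,z in [('plate NL',38,302,.09),('plate NR',357,297,.09),('railtop near L',40,78,.102),('railtop near R',347,68,.102),
 ('on',84,335,.1),('mag',156,332,.1),('off',83,400,.1),('dem',157,400,.1),('knob',284,361,.118),
 ('tray NL',490,494,.02),('tray NR',768,494,.02),('tray FL',489,280,.02),('tray FR',760,284,.02),
 ('S far',550,328,.048),('S near',546,435,.048),('M far',634,307,.048),('M near',627,440,.048),('L far',722,297,.048),('L near',709,457,.048)]:
  print(n,g(x,y,z))
for p in [(126,247),(211,251),(113,314),(205,326)]: print('tote',onz(c,*p,.05))
for nm,p,z in [('can top',(419.5,180),.17)]: print(nm,onz(c,*p,z))
E
```

```text
plate NL [0.5436 0.1299 0.09  ]
plate NR [ 0.556  -0.1091  0.09  ]
railtop near L [0.7177 0.1403 0.102 ]
railtop near R [ 0.7337 -0.0961  0.102 ]
on [0.5178 0.0918 0.1   ]
mag [0.522  0.0386 0.1   ]
off [0.4694 0.0891 0.1   ]
dem [0.4715 0.0349 0.1   ]
knob [ 0.5005 -0.0571  0.118 ]
tray NL [ 0.4187 -0.2186  0.02  ]
tray NR [ 0.4253 -0.4368  0.02  ]
tray FL [ 0.5895 -0.2163  0.02  ]
tray FR [ 0.594  -0.4359  0.02  ]
S far [ 0.5461 -0.2607  0.048 ]
S near [ 0.4625 -0.2576  0.048 ]
M far [ 0.5651 -0.3266  0.048 ]
M near [ 0.4607 -0.3198  0.048 ]
L far [ 0.5755 -0.3964  0.048 ]
L near [ 0.4496 -0.383   0.048 ]
tote [0.54   0.4149 0.05  ]
tote [0.5376 0.1893 0.05  ]
tote [0.366  0.4268 0.05  ]
tote [0.3475 0.1882 0.05  ]
can top [ 0.7032 -0.3209  0.17  ]
```

```bash
python3 - <<'E'
import cv2
a=cv2.imread('pics/side1.png')[170:380,240:440]
b=cv2.imread('pics/top1.png')[235:305,228:335]
a=cv2.convertScaleAbs(cv2.resize(a,None,fx=2.8,fy=2.8,interpolation=cv2.INTER_CUBIC),alpha=1.5)
cv2.imwrite('pics/c2.png',a)
E
```

```text
(no output)
```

View pics/c2.png

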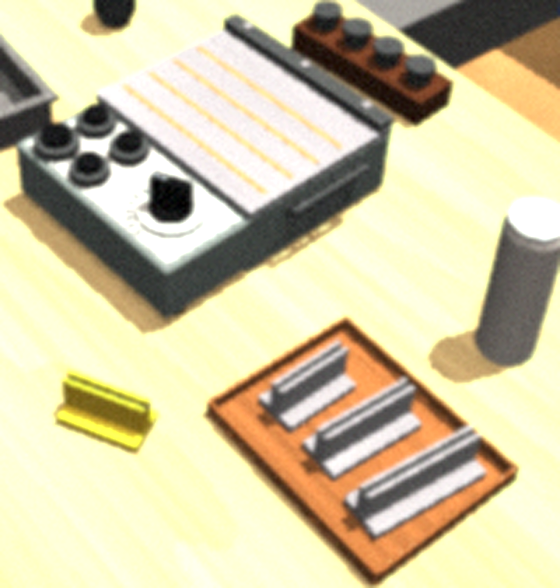

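```bash
python3 - <<'E'
from h import *
np.set_printoptions(precision=4,suppress=True)
def enh(a,f):
    a=cv2.resize(a,None,fx=f,fy=f,interpolation=cv2.INTER_CUBIC).astype(float)/255
    return (255*np.clip(a*1.6,0,1)**.45).astype(np.uint8)
t=cv2.imread('pics/top1.png');s=cv2.imread('pics/side1.png')
A=enh(t[245:285,283:328],8.5);B=enh(s[222:262,278:323],8.5)
cv2.imwrite('pics/c3.png',np.hstack([A,B]))
c=eyes.read_camera('top')
hsv=cv2.cvtColor(t,cv2.COLOR_BGR2HSV)
# brass lines in plate region
roi=np.zeros(t.shape[:2],np.uint8);cv2.fillPoly(roi,[np.array([[234,181],[324,179],[326,243],[234,245]])],1)
m=((hsv[...,1]>70)&(roi>0)).astype(np.uint8)
n,l,st,_=cv2.connectedComponentsWithStats(cv2.dilate(m,np.ones((1,7),np.uint8)))
for i in range(1,n):
    ys,xs=np.nonzero((l==i)&(m>0))
    if len(xs)<40: continue
    P=np.array([onz(c,x,y,.09)[:2] for x,y in zip(xs,ys)])
    d=cv2.fitLine(P.astype(np.float32),cv2.DIST_HUBER,0,.001,.001).ravel()
    print(len(xs),d, np.degrees(np.arctan(-d[0]/d[1])), P[:,1].min(),P[:,1].max())
E
```

```text
194 [ 0.0676 -0.9977  0.6855  0.0186] 3.8768332 -0.08790082130525789 0.1284950646769239
188 [ 0.0674 -0.9977  0.6503  0.0182] 3.8649216 -0.09151698373463353 0.12554103738959055
197 [ 0.0692 -0.9976  0.6151  0.0189] 3.9708512 -0.0926576021589263 0.12287370914208881
189 [ 0.0692 -0.9976  0.5804  0.0131] 3.9656255 -0.09618985493698824 0.120276193028416
```

View pics/c3.png

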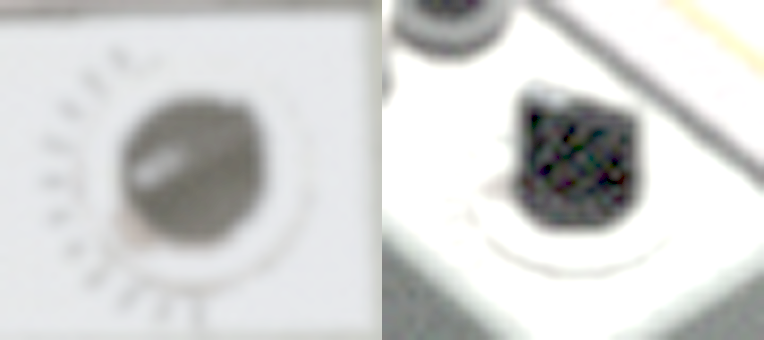

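The pointer is about 61° clockwise of its zero tick. The demagnetiser is yawed about 3.9°, and the stop point is near (0.724, 0.0225). I'm moving toward the short die.

>>> {"op": "play_rows", "data": {
  "steps": [
    {"slide":[0,0,0],"delta_rot":[0,0,-1],"gripper":0.45},
    {"slide":[0,0,0],"delta_rot":[0,0,-1],"gripper":0.45},
    {"slide":[0,0,0],"delta_rot":[0,0,-1],"gripper":0.45},
    {"slide":[0,0,0],"delta_rot":[0,0,-1],"gripper":0.45},
    {"slide":[-1,-0.5,0],"delta_rot":[0,0,0],"gripper":0.45},
    {"slide":[-1,-0.5,0],"delta_rot":[0,0,0],"gripper":0.45},
    {"slide":[-1,-0.5,0],"delta_rot":[0,0,0],"gripper":0.45},
    {"slide":[-1,-0.5,0],"delta_rot":[0,0,0],"gripper":0.45},
    {"slide":[-1,-0.5,0],"delta_rot":[0,0,0],"gripper":0.45},
    {"slide":[-1,-0.5,0],"delta_rot":[0,0,0],"gripper":0.45}
  ],
  "newtons": 60
}}

```text
time: 1.2
eef_pos: [0.4737, 0.4473, 0.2311]
tool_rot: [-180.0, -0.0, 177.7]
force: [0.6, 0.8, 0.6]
width: 0.0383
finger_force: 0.0
```

>>> {"op": "play_rows", "data": {
  "steps": [
    {"slide":[-0.1,-0.9,0],"delta_rot":[0,0,0],"gripper":0.45},
    {"slide":[-0.1,-0.9,0],"delta_rot":[0,0,0],"gripper":0.45},
    {"slide":[-0.1,-0.9,0],"delta_rot":[0,0,0],"gripper":0.45},
    {"slide":[-0.1,-0.9,0],"delta_rot":[0,0,0],"gripper":0.45},
    {"slide":[-0.1,-0.9,0],"delta_rot":[0,0,0],"gripper":0.45},
    {"slide":[-0.1,-0.9,0],"delta_rot":[0,0,0],"gripper":0.45},
    {"slide":[-0.1,-0.9,0],"delta_rot":[0,0,0],"gripper":0.45},
    {"slide":[-0.1,-0.9,0],"delta_rot":[0,0,0],"gripper":0.45},
    {"slide":[-0.1,-0.9,0],"delta_rot":[0,0,0],"gripper":0.45},
    {"slide":[-0.1,-0.9,0],"delta_rot":[0,0,0],"gripper":0.45}
  ]
}}

```text
time: 2.2
eef_pos: [0.4975, 0.0857, 0.2312]
tool_rot: [-180.0, 0.0, 177.7]
force: [0.8, -0.5, -0.2]
width: 0.0385
finger_force: 0.0
```

>>> {"op": "play_rows", "data": {
  "steps": [
    {"slide":[-0.05,-0.95,0],"delta_rot":[0,0,0],"gripper":0.4},
    {"slide":[-0.05,-0.95,0],"delta_rot":[0,0,0],"gripper":0.4},
    {"slide":[-0.05,-0.95,0],"delta_rot":[0,0,0],"gripper":0.4},
    {"slide":[-0.05,-0.95,0],"delta_rot":[0,0,0],"gripper":0.4},
    {"slide":[-0.06,-0.96,0],"delta_rot":[0,0,0],"gripper":0.4},
    {"slide":[-0.06,-0.96,0],"delta_rot":[0,0,0],"gripper":0.4},
    {"slide":[-0.06,-0.96,0],"delta_rot":[0,0,0],"gripper":0.4},
    {"slide":[-0.06,-0.96,0],"delta_rot":[0,0,0],"gripper":0.4},
    {"slide":[-0.06,-0.96,0],"delta_rot":[0,0,0],"gripper":0.4},
    {"slide":[0,0,0],"delta_rot":[0,0,0],"gripper":0.4}
  ]
}}

```text
time: 3.2
eef_pos: [0.5031, -0.2611, 0.2309]
tool_rot: [-179.9, -0.0, 177.4]
force: [-0.3, 0.4, 0.2]
width: 0.0341
finger_force: 0.0
```

>>> {"op": "play_rows", "data": {
  "steps": [
    {"slide":[0,0,0.8],"delta_rot":[0,0,0],"gripper":0.4},
    {"slide":[0,0,0.8],"delta_rot":[0,0,0],"gripper":0.4},
    {"slide":[0,0,0.8],"delta_rot":[0,0,0],"gripper":0.4},
    {"slide":[0,0,0.8],"delta_rot":[0,0,0],"gripper":0.4},
    {"slide":[0,0,0.8],"delta_rot":[0,0,0],"gripper":0.4},
    {"slide":[0,0,0.2],"delta_rot":[0,0,0],"gripper":0.4},
    {"slide":[0,0,0],"delta_rot":[0,0,0],"gripper":0.4}
  ]
}}

```text
time: 3.9
eef_pos: [0.5027, -0.2562, 0.0618]
tool_rot: [179.9, -0.2, 177.7]
force: [-0.1, 0.6, 1.0]
width: 0.034
finger_force: 0.0
```

```bash
python3 - <<'E'
from h import *
A=cap('top')['color'][215:320,340:480];B=cap('side')['color'][270:390,300:440]
f=lambda a:cv2.convertScaleAbs(cv2.resize(a,(400,330),interpolation=cv2.INTER_CUBIC),alpha=1.5)
cv2.imwrite('pics/d1.png',np.hstack([f(A),f(B)]))
E
```

```text
(no output)
```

View pics/d1.png

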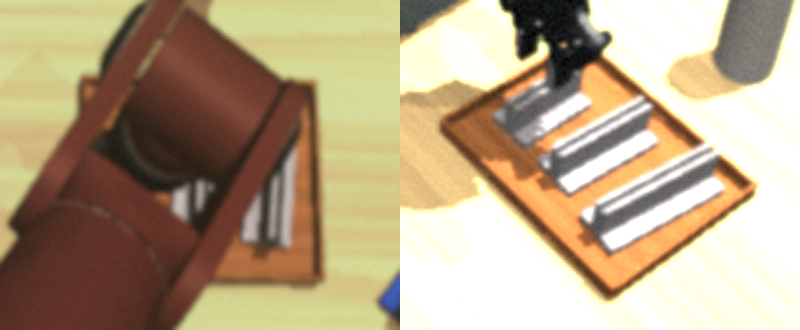

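The side view shows the fingers straddling the short die's web at about its middle, so I'm descending and gripping.

>>> {"op": "play_rows", "data": {
  "steps": [
    {"slide":[0,0,0.4],"delta_rot":[0,0,0],"gripper":0.4},
    {"slide":[0,0,0.4],"delta_rot":[0,0,0],"gripper":0.4},
    {"slide":[0,0,0.25],"delta_rot":[0,0,0],"gripper":0.4},
    {"slide":[0,0,0],"delta_rot":[0,0,0],"gripper":0.4},
    {"slide":[0,0,0],"delta_rot":[0,0,0],"gripper":0},
    {"slide":[0,0,0],"delta_rot":[0,0,0],"gripper":0},
    {"slide":[0,0,0],"delta_rot":[0,0,0],"gripper":0},
    {"slide":[0,0,0],"delta_rot":[0,0,0],"gripper":0},
    {"slide":[0,0,0],"delta_rot":[0,0,0],"gripper":0}
  ]
}}

```text
time: 4.9
eef_pos: [0.5037, -0.2575, 0.0214]
tool_rot: [-180.0, 0.0, 177.7]
force: [0.2, -1.4, -2.1]
width: 0.0131
finger_force: 59.2
```

>>> {"op": "play_rows", "data": {
  "steps": [
    {"slide":[0,0,-0.5],"delta_rot":[0,0,0],"gripper":0},
    {"slide":[0,0,-1],"delta_rot":[0,0,0],"gripper":0},
    {"slide":[0,0,-1],"delta_rot":[0,0,0],"gripper":0},
    {"slide":[0,0,-1],"delta_rot":[0,0,0],"gripper":0},
    {"slide":[0,0,0],"delta_rot":[0,0,-0.6],"gripper":0},
    {"slide":[0,0,0],"delta_rot":[0,0,-0.6],"gripper":0}
  ]
}}

```text
time: 5.5
eef_pos: [0.5041, -0.2575, 0.1628]
tool_rot: [-179.9, 0.1, -176.2]
force: [-0.2, -0.9, -7.1]
width: 0.0128
finger_force: 59.5
```

>>> {"op": "play_rows", "data": {
  "steps": [
    {"slide":[-0.3,0.6,0],"delta_rot":[0,0,0],"gripper":0},
    {"slide":[-0.53,0.97,0],"delta_rot":[0,0,0],"gripper":0},
    {"slide":[-0.53,0.97,0],"delta_rot":[0,0,0],"gripper":0},
    {"slide":[-0.53,0.97,0],"delta_rot":[0,0,0],"gripper":0},
    {"slide":[-0.53,0.97,0],"delta_rot":[0,0,0],"gripper":0},
    {"slide":[-0.53,0.97,0],"delta_rot":[0,0,0],"gripper":0},
    {"slide":[-0.53,0.97,0],"delta_rot":[0,0,0],"gripper":0},
    {"slide":[-0.53,0.97,0],"delta_rot":[0,0,0],"gripper":0},
    {"slide":[-0.53,0.97,0],"delta_rot":[0,0,0],"gripper":0},
    {"slide":[0,0,0],"delta_rot":[0,0,0],"gripper":0}
  ]
}}

```text
time: 6.5
eef_pos: [0.6638, 0.0933, 0.1598]
tool_rot: [179.8, -0.1, -176.0]
force: [-0.1, -0.7, -6.6]
width: 0.0129
finger_force: 60.3
```

>>> {"op": "play_rows", "data": {
  "steps": [
    {"slide":[0,0,0.4],"delta_rot":[0,0,0],"gripper":0},
    {"slide":[0,0,0.4],"delta_rot":[0,0,0],"gripper":0},
    {"slide":[0,0,0.2],"delta_rot":[0,0,0],"gripper":0},
    {"slide":[0,0,0],"delta_rot":[0,0,0],"gripper":0}
  ]
}}

```text
time: 6.9
eef_pos: [0.6609, 0.0867, 0.1172]
tool_rot: [180.0, -0.4, -176.4]
force: [-1.1, -0.2, -5.9]
width: 0.0133
finger_force: 60.2
```

>>> {"op": "play_rows", "data": {
  "steps": [
    {"slide":[0,0,0.15],"delta_rot":[0,0,0],"gripper":0},
    {"slide":[0,0,0.06],"delta_rot":[0,0,0],"gripper":0},
    {"slide":[0,0,0.03],"delta_rot":[0,0,0],"gripper":0},
    {"slide":[0,0,0],"delta_rot":[0,0,0],"gripper":0}
  ]
}}

```text
time: 7.3
eef_pos: [0.6637, 0.0878, 0.112]
tool_rot: [180.0, 0.0, -176.3]
force: [-0.1, -0.0, -5.2]
width: 0.0132
finger_force: 60.3
```

>>> {"op": "play_rows", "data": {
  "steps": [
    {"slide":[0,0,0.05],"delta_rot":[0,0,0],"gripper":0},
    {"slide":[0,0,0.05],"delta_rot":[0,0,0],"gripper":0},
    {"slide":[0,0,0],"delta_rot":[0,0,0],"gripper":0}
  ]
}}

```text
time: 7.6
eef_pos: [0.6635, 0.0879, 0.1075]
tool_rot: [-180.0, -0.0, -176.3]
force: [0.1, 0.5, -5.8]
width: 0.0129
finger_force: 60.3
```

>>> {"op": "play_rows", "data": {
  "steps": [
    {"slide":[0,0,0.03],"delta_rot":[0,0,0],"gripper":0},
    {"slide":[0,0,0],"delta_rot":[0,0,0],"gripper":0}
  ]
}}

```text
time: 7.8
eef_pos: [0.6637, 0.0879, 0.1074]
tool_rot: [-180.0, 0.0, -176.3]
force: [-3.4, -0.4, -1.3]
width: 0.013
finger_force: 60.9
```

>>> {"op": "play_rows", "data": {
  "steps": [
    {"slide":[0,0,0.03],"delta_rot":[0,0,0],"gripper":0},
    {"slide":[0,0,0],"delta_rot":[0,0,0],"gripper":0}
  ]
}}

```text
time: 8.0
eef_pos: [0.6638, 0.0879, 0.1074]
tool_rot: [-180.0, 0.0, -176.3]
force: [-5.3, -1.1, 4.3]
width: 0.0129
finger_force: 61.8
```

>>> {"op": "play_rows", "data": {
  "steps": [
    {"slide":[-0.1,0,-0.03],"delta_rot":[0,0,-0.04],"gripper":0},
    {"slide":[-0.1,0,0],"delta_rot":[0,0,0],"gripper":0},
    {"slide":[-0.08,0,0],"delta_rot":[0,0,0],"gripper":0},
    {"slide":[0,0,0],"delta_rot":[0,0,0],"gripper":0}
  ]
}}

```text
time: 8.4
eef_pos: [0.6757, 0.0887, 0.1074]
tool_rot: [-180.0, 0.1, -176.1]
force: [-2.2, -0.8, 3.6]
width: 0.0129
finger_force: 61.6
```

>>> {"op": "play_rows", "data": {
  "steps": [
    {"slide":[-0.05,0,0],"delta_rot":[0,0,0],"gripper":0},
    {"slide":[0,0,0],"delta_rot":[0,0,0],"gripper":0}
  ]
}}

```text
time: 8.6
eef_pos: [0.6771, 0.0888, 0.1074]
tool_rot: [-180.0, 0.0, -176.1]
force: [-5.2, -0.3, 4.5]
width: 0.0131
finger_force: 61.7
```

>>> {"op": "play_rows", "data": {
  "steps": [
    {"slide":[-0.05,0,0],"delta_rot":[0,0,0],"gripper":0},
    {"slide":[0,0,0],"delta_rot":[0,0,0],"gripper":0}
  ]
}}

```text
time: 8.8
eef_pos: [0.679, 0.0889, 0.1074]
tool_rot: [-180.0, 0.0, -176.1]
force: [-5.9, -0.7, 4.5]
width: 0.0134
finger_force: 61.8
```

>>> {"op": "play_rows", "data": {
  "steps": [
    {"slide":[-0.05,0,0],"delta_rot":[0,0,0],"gripper":0},
    {"slide":[0,0,0],"delta_rot":[0,0,0],"gripper":0}
  ]
}}

```text
time: 9.0
eef_pos: [0.6807, 0.089, 0.1074]
tool_rot: [-180.0, -0.0, -176.1]
force: [-6.1, -0.9, 6.2]
width: 0.0131
finger_force: 62.0
```

>>> {"op": "play_rows", "data": {
  "steps": [
    {"slide":[-0.04,0,0],"delta_rot":[0,0,0],"gripper":0},
    {"slide":[0,0,0],"delta_rot":[0,0,0],"gripper":0}
  ]
}}

```text
time: 9.2
eef_pos: [0.6806, 0.0891, 0.1074]
tool_rot: [-180.0, -0.3, -176.1]
force: [-14.1, -1.0, 10.2]
width: 0.0133
finger_force: 62.5
```

>>> {"op": "play_rows", "data": {
  "steps": [
    {"slide":[-0.04,0,0],"delta_rot":[0,0,0],"gripper":0},
    {"slide":[0,0,0],"delta_rot":[0,0,0],"gripper":0}
  ]
}}

```text
time: 9.4
eef_pos: [0.6807, 0.0891, 0.1075]
tool_rot: [-180.0, -0.5, -176.1]
force: [-19.2, -1.2, 13.4]
width: 0.0133
finger_force: 63.1
```

>>> {"op": "play_rows", "data": {
  "steps": [
    {"slide":[0,0,0],"delta_rot":[0,0,0],"gripper":0.4},
    {"slide":[0,0,0],"delta_rot":[0,0,0],"gripper":0.4},
    {"slide":[0,0,0],"delta_rot":[0,0,0],"gripper":0.4},
    {"slide":[0,0,-0.5],"delta_rot":[0,0,0],"gripper":0.4},
    {"slide":[0,0,-1],"delta_rot":[0,0,0],"gripper":0.4},
    {"slide":[0.2,-0.6,0],"delta_rot":[0,0,0],"gripper":0.4},
    {"slide":[0.5,-1,0],"delta_rot":[0,0,0],"gripper":0.4},
    {"slide":[0.5,-1,0],"delta_rot":[0,0,0],"gripper":0.4},
    {"slide":[0.5,-1,0],"delta_rot":[0,0,0],"gripper":0.4},
    {"slide":[0.5,-1,0],"delta_rot":[0,0,0],"gripper":0.4}
  ]
}}

```text
time: 10.4
eef_pos: [0.6082, -0.1018, 0.1666]
tool_rot: [-180.0, 0.1, -176.1]
force: [0.7, 0.2, -0.4]
width: 0.0342
finger_force: 0.0
```

>>> {"op": "play_rows", "data": {
  "steps": [
    {"slide":[0.5,-1,0],"delta_rot":[0,0,0],"gripper":0.4},
    {"slide":[0.5,-1,0],"delta_rot":[0,0,0],"gripper":0.4},
    {"slide":[0.5,-1,0],"delta_rot":[0,0,0],"gripper":0.4},
    {"slide":[0.5,-1,0],"delta_rot":[0,0,0],"gripper":0.4},
    {"slide":[0.6,-1,0],"delta_rot":[0,0,0],"gripper":0.4},
    {"slide":[0.1,-0.4,0],"delta_rot":[0,0,0],"gripper":0.4},
    {"slide":[0,0,0],"delta_rot":[0,0,0.75],"gripper":0.4},
    {"slide":[0,0,0],"delta_rot":[0,0,0.75],"gripper":0.4},
    {"slide":[0,0,0],"delta_rot":[0,0,0],"gripper":0.4},
    {"slide":[0,0,0],"delta_rot":[0,0,0],"gripper":0.4}
  ]
}}

```text
time: 11.4
eef_pos: [0.5158, -0.3228, 0.1664]
tool_rot: [-180.0, 0.0, 176.5]
force: [0.0, -0.4, -0.1]
width: 0.0342
finger_force: 0.0
```

```bash
python3 - <<'E'
from h import *
np.set_printoptions(precision=4,suppress=True)
A=cap('top');s=cap('side')
f=lambda a:cv2.convertScaleAbs(cv2.resize(a,(400,400),interpolation=cv2.INTER_CUBIC),alpha=1.5)
cv2.imwrite('pics/d2.png',np.hstack([f(A['color'][160:260,225:335]),f(s['color'][190:370,270:450])]))
print(r.state()['eef_pos'],r.state()['tool_rot'])
E
```

```text
[ 0.5157 -0.3227  0.1665] [-179.9989    0.0132  176.454 ]
```

View pics/d2.png

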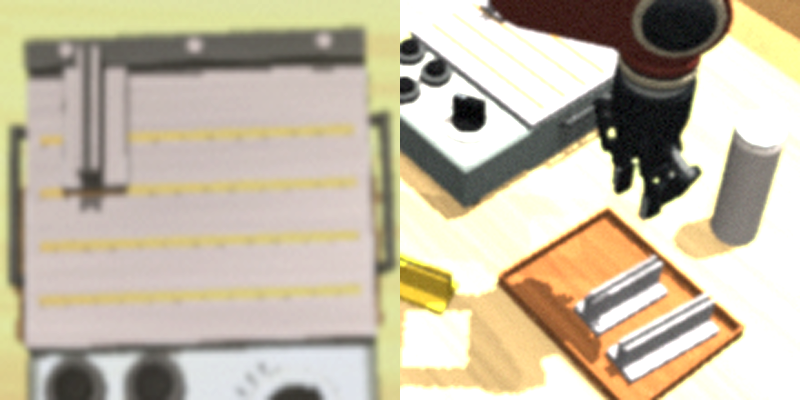

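The short die stands flush and square on the plate, at about (95,120) in the crop. Next is the medium die.

>>> {"op": "play_rows", "data": {
  "steps": [
    {"slide":[0.07,0,0.8],"delta_rot":[0,0,0],"gripper":0.4},
    {"slide":[0,0,0.8],"delta_rot":[0,0,0],"gripper":0.4},
    {"slide":[0,0,0.8],"delta_rot":[0,0,0],"gripper":0.4},
    {"slide":[0,0,0.6],"delta_rot":[0,0,0],"gripper":0.4},
    {"slide":[0,0,0.4],"delta_rot":[0,0,0],"gripper":0.4},
    {"slide":[0,0,0.22],"delta_rot":[0,0,0],"gripper":0.4},
    {"slide":[0,0,0],"delta_rot":[0,0,0],"gripper":0.4},
    {"slide":[0,0,0],"delta_rot":[0,0,0],"gripper":0.4}
  ]
}}

```text
time: 12.3
eef_pos: [0.5134, -0.3235, 0.0229]
tool_rot: [-179.9, 0.1, 176.4]
force: [0.7, -0.1, -0.1]
width: 0.034
finger_force: 0.0
```

>>> {"op": "play_rows", "data": {
  "steps": [
    {"slide":[0,0,0],"delta_rot":[0,0,0],"gripper":0},
    {"slide":[0,0,0],"delta_rot":[0,0,0],"gripper":0},
    {"slide":[0,0,0],"delta_rot":[0,0,0],"gripper":0},
    {"slide":[0,0,0],"delta_rot":[0,0,0],"gripper":0},
    {"slide":[0,0,0],"delta_rot":[0,0,0],"gripper":0}
  ]
}}

```text
time: 12.8
eef_pos: [0.5137, -0.3244, 0.0238]
tool_rot: [-179.8, 0.2, 176.4]
force: [-1.0, -2.7, 5.3]
width: 0.0127
finger_force: 59.8
```

>>> {"op": "play_rows", "data": {
  "steps": [
    {"slide":[0,0,-0.5],"delta_rot":[0,0,0],"gripper":0},
    {"slide":[0,0,-1],"delta_rot":[0,0,0],"gripper":0},
    {"slide":[0,0,-1],"delta_rot":[0,0,0],"gripper":0},
    {"slide":[0,0,-1],"delta_rot":[0,0,0],"gripper":0},
    {"slide":[0,0,0],"delta_rot":[0,0,-0.75],"gripper":0},
    {"slide":[0,0,0],"delta_rot":[0,0,-0.75],"gripper":0}
  ]
}}

```text
time: 13.4
eef_pos: [0.5124, -0.3224, 0.1621]
tool_rot: [180.0, 0.0, -176.0]
force: [0.0, 0.4, -5.9]
width: 0.0128
finger_force: 59.7
```

>>> {"op": "play_rows", "data": {
  "steps": [
    {"slide":[-0.3,0.6,0],"delta_rot":[0,0,0],"gripper":0},
    {"slide":[-0.49,0.96,0],"delta_rot":[0,0,0],"gripper":0},
    {"slide":[-0.49,0.96,0],"delta_rot":[0,0,0],"gripper":0},
    {"slide":[-0.49,0.96,0],"delta_rot":[0,0,0],"gripper":0},
    {"slide":[-0.49,0.96,0],"delta_rot":[0,0,0],"gripper":0},
    {"slide":[-0.49,0.96,0],"delta_rot":[0,0,0],"gripper":0},
    {"slide":[-0.49,0.96,0],"delta_rot":[0,0,0],"gripper":0},
    {"slide":[-0.49,0.96,0],"delta_rot":[0,0,0],"gripper":0},
    {"slide":[-0.49,0.96,0],"delta_rot":[0,0,0],"gripper":0},
    {"slide":[0,0,0],"delta_rot":[0,0,0],"gripper":0}
  ]
}}

```text
time: 14.4
eef_pos: [0.6581, 0.0246, 0.159]
tool_rot: [179.8, -0.2, -175.8]
force: [0.3, -1.3, -5.7]
width: 0.0129
finger_force: 60.3
```

>>> {"op": "play_rows", "data": {
  "steps": [
    {"slide":[0,0,0.4],"delta_rot":[0,0,0],"gripper":0},
    {"slide":[0,0,0.4],"delta_rot":[0,0,0],"gripper":0},
    {"slide":[0,0,0.25],"delta_rot":[0,0,0],"gripper":0},
    {"slide":[0,0,0.1],"delta_rot":[0,0,0],"gripper":0},
    {"slide":[0,0,0],"delta_rot":[0,0,0],"gripper":0},
    {"slide":[0,0,0],"delta_rot":[0,0,0],"gripper":0}
  ]
}}

```text
time: 15.0
eef_pos: [0.6589, 0.0184, 0.1161]
tool_rot: [-180.0, 0.0, -176.2]
force: [0.0, 0.1, -4.7]
width: 0.0128
finger_force: 60.2
```

>>> {"op": "play_rows", "data": {
  "steps": [
    {"slide":[0,0,0.08],"delta_rot":[0,0,0],"gripper":0},
    {"slide":[0,0,0.07],"delta_rot":[0,0,0],"gripper":0},
    {"slide":[0,0,0],"delta_rot":[0,0,0],"gripper":0}
  ]
}}

```text
time: 15.3
eef_pos: [0.6588, 0.0189, 0.11]
tool_rot: [-180.0, 0.0, -176.1]
force: [-0.3, -0.0, -5.0]
width: 0.0133
finger_force: 60.4
```

>>> {"op": "play_rows", "data": {
  "steps": [
    {"slide":[0,0,0.04],"delta_rot":[0,0,0],"gripper":0},
    {"slide":[0,0,0],"delta_rot":[0,0,0],"gripper":0}
  ]
}}

```text
time: 15.5
eef_pos: [0.6589, 0.0189, 0.1098]
tool_rot: [-180.0, 0.0, -176.1]
force: [-4.5, -0.2, 3.4]
width: 0.0127
finger_force: 61.5
```

>>> {"op": "play_rows", "data": {
  "steps": [
    {"slide":[0,0,0.04],"delta_rot":[0,0,0],"gripper":0},
    {"slide":[0,0,0],"delta_rot":[0,0,0],"gripper":0}
  ]
}}

```text
time: 15.7
eef_pos: [0.6591, 0.0189, 0.1098]
tool_rot: [-180.0, 0.0, -176.1]
force: [-8.8, 0.3, 9.3]
width: 0.0126
finger_force: 62.5
```

Contact with the plate. Now I'm sliding the die to the rail.

>>> {"op": "play_rows", "data": {
  "steps": [
    {"slide":[-0.1,0,-0.05],"delta_rot":[0,0,0],"gripper":0},
    {"slide":[-0.1,0,0],"delta_rot":[0,0,0],"gripper":0},
    {"slide":[-0.1,0,0],"delta_rot":[0,0,0],"gripper":0},
    {"slide":[-0.05,0,0],"delta_rot":[0,0,0],"gripper":0},
    {"slide":[0,0,0],"delta_rot":[0,0,0],"gripper":0}
  ]
}}

```text
time: 16.2
eef_pos: [0.6734, 0.0198, 0.1098]
tool_rot: [-180.0, 0.1, -176.1]
force: [-4.2, -0.4, 5.0]
width: 0.0132
finger_force: 61.8
```

>>> {"op": "play_rows", "data": {
  "steps": [
    {"slide":[-0.05,0,0],"delta_rot":[0,0,0],"gripper":0},
    {"slide":[0,0,0],"delta_rot":[0,0,0],"gripper":0}
  ]
}}

```text
time: 16.4
eef_pos: [0.6751, 0.02, 0.1098]
tool_rot: [-180.0, 0.0, -176.1]
force: [-5.3, -0.4, 5.9]
width: 0.0126
finger_force: 61.9
```

>>> {"op": "play_rows", "data": {
  "steps": [
    {"slide":[-0.05,0,0],"delta_rot":[0,0,0],"gripper":0},
    {"slide":[0,0,0],"delta_rot":[0,0,0],"gripper":0}
  ]
}}

```text
time: 16.6
eef_pos: [0.677, 0.0201, 0.1098]
tool_rot: [-180.0, 0.0, -176.1]
force: [-4.7, -0.9, 5.8]
width: 0.0125
finger_force: 61.9
```

>>> {"op": "play_rows", "data": {
  "steps": [
    {"slide":[-0.05,0,0],"delta_rot":[0,0,0],"gripper":0},
    {"slide":[0,0,0],"delta_rot":[0,0,0],"gripper":0}
  ]
}}

```text
time: 16.8
eef_pos: [0.6773, 0.0201, 0.1099]
tool_rot: [-180.0, -0.2, -176.1]
force: [-13.7, -1.2, 10.6]
width: 0.0132
finger_force: 62.5
```

>>> {"op": "play_rows", "data": {
  "steps": [
    {"slide":[-0.04,0,0],"delta_rot":[0,0,0],"gripper":0},
    {"slide":[0,0,0],"delta_rot":[0,0,0],"gripper":0},
    {"slide":[0,0,0],"delta_rot":[0,0,0],"gripper":0.4},
    {"slide":[0,0,0],"delta_rot":[0,0,0],"gripper":0.4},
    {"slide":[0,0,0],"delta_rot":[0,0,0],"gripper":0.4},
    {"slide":[0,0,-0.5],"delta_rot":[0,0,0],"gripper":0.4},
    {"slide":[0,0,-1],"delta_rot":[0,0,0],"gripper":0.4},
    {"slide":[0.2,-0.6,0],"delta_rot":[0,0,0],"gripper":0.4},
    {"slide":[0.5,-1,0],"delta_rot":[0,0,0],"gripper":0.4},
    {"slide":[0.5,-1,0],"delta_rot":[0,0,0],"gripper":0.4}
  ]
}}

```text
time: 17.8
eef_pos: [0.6396, -0.0873, 0.169]
tool_rot: [-180.0, 0.1, -176.0]
force: [0.3, 0.1, -0.2]
width: 0.0341
finger_force: 0.0
```

>>> {"op": "play_rows", "data": {
  "steps": [
    {"slide":[0.5,-1,0],"delta_rot":[0,0,0],"gripper":0.4},
    {"slide":[0.5,-1,0],"delta_rot":[0,0,0],"gripper":0.4},
    {"slide":[0.5,-1,0],"delta_rot":[0,0,0],"gripper":0.4},
    {"slide":[0.5,-1,0],"delta_rot":[0,0,0],"gripper":0.4},
    {"slide":[0.5,-1,0],"delta_rot":[0,0,0.5],"gripper":0.4},
    {"slide":[0.5,-1,0],"delta_rot":[0,0,0.5],"gripper":0.4},
    {"slide":[0.5,-1,0],"delta_rot":[0,0,0.5],"gripper":0.4},
    {"slide":[0.1,-0.4,0],"delta_rot":[0,0,0.5],"gripper":0.4},
    {"slide":[0,0,0],"delta_rot":[0,0,0],"gripper":0.4},
    {"slide":[0,0,0],"delta_rot":[0,0,0],"gripper":0.4}
  ]
}}

```text
time: 18.8
eef_pos: [0.5086, -0.3882, 0.1683]
tool_rot: [180.0, 0.0, 173.9]
force: [0.4, 0.9, -0.1]
width: 0.0343
finger_force: 0.0
```

```bash
python3 - <<'E'
from h import *
np.set_printoptions(precision=4,suppress=True)
A=cap('top');s=cap('side')
f=lambda a:cv2.convertScaleAbs(cv2.resize(a,(400,400),interpolation=cv2.INTER_CUBIC),alpha=1.5)
cv2.imwrite('pics/d3.png',np.hstack([f(A['color'][160:260,225:335]),f(s['color'][240:390,300:450])]))
print(r.state()['eef_pos'],r.state()['tool_rot'])
E
```

```text
[ 0.5089 -0.3874  0.1684] [179.9704   0.0074 173.9775]
```

View pics/d3.png

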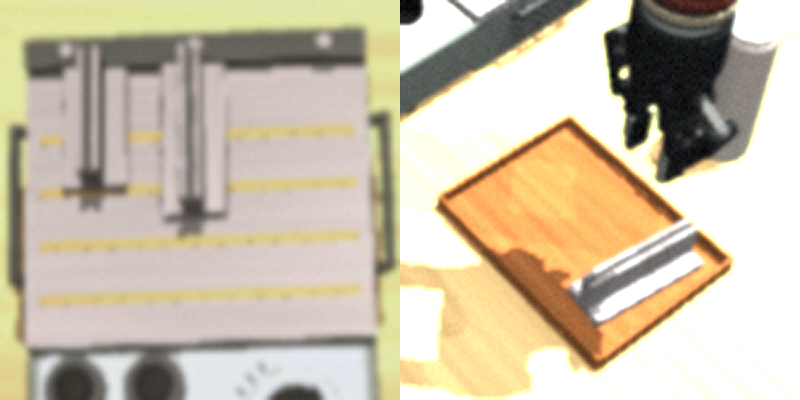

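The medium die is flush too, at about (195,140). The long die hasn't moved, so I'm fetching it.

>>> {"op": "play_rows", "data": {
  "steps": [
    {"slide":[-0.09,-0.05,0.8],"delta_rot":[0,0,0],"gripper":0.4},
    {"slide":[0,0,0.8],"delta_rot":[0,0,0],"gripper":0.4},
    {"slide":[0,0,0.8],"delta_rot":[0,0,0],"gripper":0.4},
    {"slide":[0,0,0.6],"delta_rot":[0,0,0],"gripper":0.4},
    {"slide":[0,0,0.4],"delta_rot":[0,0,0],"gripper":0.4},
    {"slide":[0,0,0.24],"delta_rot":[0,0,0],"gripper":0.4},
    {"slide":[0,0,0],"delta_rot":[0,0,0],"gripper":0.4},
    {"slide":[0,0,0],"delta_rot":[0,0,0],"gripper":0.4}
  ]
}}

```text
time: 19.7
eef_pos: [0.5124, -0.3914, 0.0242]
tool_rot: [-179.9, 0.1, 173.9]
force: [-0.6, 0.0, 0.3]
width: 0.0338
finger_force: 0.0
```

>>> {"op": "play_rows", "data": {
  "steps": [
    {"slide":[0,0,0],"delta_rot":[0,0,0],"gripper":0},
    {"slide":[0,0,0],"delta_rot":[0,0,0],"gripper":0},
    {"slide":[0,0,0],"delta_rot":[0,0,0],"gripper":0},
    {"slide":[0,0,0],"delta_rot":[0,0,0],"gripper":0},
    {"slide":[0,0,0],"delta_rot":[0,0,0],"gripper":0}
  ]
}}

```text
time: 20.2
eef_pos: [0.5126, -0.3927, 0.0252]
tool_rot: [-179.8, 0.2, 173.9]
force: [1.4, -2.7, 6.4]
width: 0.013
finger_force: 60.5
```

>>> {"op": "play_rows", "data": {
  "steps": [
    {"slide":[0,0,-0.5],"delta_rot":[0,0,0],"gripper":0},
    {"slide":[0,0,-1],"delta_rot":[0,0,0],"gripper":0},
    {"slide":[0,0,-1],"delta_rot":[0,0,0],"gripper":0},
    {"slide":[0,0,-1],"delta_rot":[0,0,0],"gripper":0},
    {"slide":[0,0,0],"delta_rot":[0,0,-1],"gripper":0},
    {"slide":[0,0,0],"delta_rot":[0,0,-1],"gripper":0}
  ]
}}

```text
time: 20.8
eef_pos: [0.5109, -0.3901, 0.162]
tool_rot: [179.9, -0.1, -175.9]
force: [-1.0, 0.2, -10.4]
width: 0.0126
finger_force: 60.0
```

>>> {"op": "play_rows", "data": {
  "steps": [
    {"slide":[-0.3,0.6,0],"delta_rot":[0,0,0],"gripper":0},
    {"slide":[-0.48,0.96,0],"delta_rot":[0,0,0],"gripper":0},
    {"slide":[-0.48,0.96,0],"delta_rot":[0,0,0],"gripper":0},
    {"slide":[-0.48,0.96,0],"delta_rot":[0,0,0],"gripper":0},
    {"slide":[-0.48,0.96,0],"delta_rot":[0,0,0],"gripper":0},
    {"slide":[-0.48,0.96,0],"delta_rot":[0,0,0],"gripper":0},
    {"slide":[-0.48,0.96,0],"delta_rot":[0,0,0],"gripper":0},
    {"slide":[-0.48,0.96,0],"delta_rot":[0,0,0],"gripper":0},
    {"slide":[-0.48,0.96,0],"delta_rot":[0,0,0],"gripper":0},
    {"slide":[0,0,0],"delta_rot":[0,0,0],"gripper":0}
  ]
}}

```text
time: 21.8
eef_pos: [0.6533, -0.0431, 0.1588]
tool_rot: [179.7, -0.3, -175.8]
force: [-0.7, -0.1, -8.9]
width: 0.0125
finger_force: 60.9
```

>>> {"op": "play_rows", "data": {
  "steps": [
    {"slide":[0,0,0.4],"delta_rot":[0,0,0],"gripper":0},
    {"slide":[0,0,0.4],"delta_rot":[0,0,0],"gripper":0},
    {"slide":[0,0,0.25],"delta_rot":[0,0,0],"gripper":0},
    {"slide":[0,0,0.1],"delta_rot":[0,0,0],"gripper":0},
    {"slide":[0,0,0],"delta_rot":[0,0,0],"gripper":0},
    {"slide":[0,0,0],"delta_rot":[0,0,0],"gripper":0}
  ]
}}

```text
time: 22.4
eef_pos: [0.6547, -0.05, 0.1174]
tool_rot: [-180.0, 0.0, -176.2]
force: [-0.1, 0.1, -8.7]
width: 0.0128
finger_force: 60.8
```

>>> {"op": "play_rows", "data": {
  "steps": [
    {"slide":[0,0,0.08],"delta_rot":[0,0,0],"gripper":0},
    {"slide":[0,0,0.05],"delta_rot":[0,0,0],"gripper":0},
    {"slide":[0,0,0],"delta_rot":[0,0,0],"gripper":0}
  ]
}}

```text
time: 22.7
eef_pos: [0.6543, -0.0494, 0.1116]
tool_rot: [180.0, -0.0, -176.1]
force: [-0.3, -0.8, -9.3]
width: 0.0127
finger_force: 60.9
```

>>> {"op": "play_rows", "data": {
  "steps": [
    {"slide":[0,0,0.04],"delta_rot":[0,0,0],"gripper":0},
    {"slide":[0,0,0],"delta_rot":[0,0,0],"gripper":0}
  ]
}}

```text
time: 22.9
eef_pos: [0.6548, -0.0494, 0.1112]
tool_rot: [-180.0, 0.0, -176.1]
force: [-3.2, 0.4, -3.8]
width: 0.013
finger_force: 61.6
```

>>> {"op": "play_rows", "data": {
  "steps": [
    {"slide":[0,0,0.03],"delta_rot":[0,0,0],"gripper":0},
    {"slide":[0,0,0],"delta_rot":[0,0,0],"gripper":0}
  ]
}}

```text
time: 23.1
eef_pos: [0.6548, -0.0494, 0.1112]
tool_rot: [-180.0, 0.0, -176.1]
force: [-6.7, 0.7, 1.7]
width: 0.013
finger_force: 62.5
```

>>> {"op": "play_rows", "data": {
  "steps": [
    {"slide":[-0.1,0,-0.03],"delta_rot":[0,0,0],"gripper":0},
    {"slide":[-0.1,0,0],"delta_rot":[0,0,0],"gripper":0},
    {"slide":[-0.1,0,0],"delta_rot":[0,0,0],"gripper":0},
    {"slide":[-0.05,0,0],"delta_rot":[0,0,0],"gripper":0},
    {"slide":[0,0,0],"delta_rot":[0,0,0],"gripper":0}
  ]
}}

```text
time: 23.6
eef_pos: [0.6693, -0.0487, 0.1112]
tool_rot: [-180.0, 0.1, -176.1]
force: [-4.8, -0.1, 1.9]
width: 0.0126
finger_force: 62.3
```

>>> {"op": "play_rows", "data": {
  "steps": [
    {"slide":[-0.05,0,0],"delta_rot":[0,0,0],"gripper":0},
    {"slide":[0,0,0],"delta_rot":[0,0,0],"gripper":0}
  ]
}}

```text
time: 23.8
eef_pos: [0.6708, -0.0485, 0.1112]
tool_rot: [-180.0, 0.0, -176.1]
force: [-4.9, -0.5, 2.7]
width: 0.0127
finger_force: 62.5
```

>>> {"op": "play_rows", "data": {
  "steps": [
    {"slide":[-0.04,0,0],"delta_rot":[0,0,0],"gripper":0},
    {"slide":[0,0,0],"delta_rot":[0,0,0],"gripper":0}
  ]
}}

```text
time: 24.0
eef_pos: [0.6711, -0.0485, 0.1112]
tool_rot: [-180.0, -0.2, -176.1]
force: [-11.9, -0.1, 5.1]
width: 0.0128
finger_force: 62.9
```

>>> {"op": "play_rows", "data": {
  "steps": [
    {"slide":[-0.04,0,0],"delta_rot":[0,0,0],"gripper":0},
    {"slide":[0,0,0],"delta_rot":[0,0,0],"gripper":0}
  ]
}}

```text
time: 24.2
eef_pos: [0.6711, -0.0485, 0.1112]
tool_rot: [-180.0, -0.4, -176.1]
force: [-17.0, -1.3, 9.0]
width: 0.0128
finger_force: 63.4
```

>>> {"op": "play_rows", "data": {
  "steps": [
    {"slide":[0,0,0],"delta_rot":[0,0,0],"gripper":0.4},
    {"slide":[0,0,0],"delta_rot":[0,0,0],"gripper":0.4},
    {"slide":[0,0,0],"delta_rot":[0,0,0],"gripper":0.4},
    {"slide":[0,0,-0.5],"delta_rot":[0,0,0],"gripper":0.4},
    {"slide":[0,0,-1],"delta_rot":[0,0,0],"gripper":0.4},
    {"slide":[0.7,0,0],"delta_rot":[0,0,0],"gripper":0.4},
    {"slide":[1,0,0],"delta_rot":[0,0,0],"gripper":0.4},
    {"slide":[1,0,0],"delta_rot":[0,0,0],"gripper":0.4},
    {"slide":[1,0.1,0],"delta_rot":[0,0,0],"gripper":0.4},
    {"slide":[0.5,0,0],"delta_rot":[0,0,0],"gripper":0.4}
  ]
}}

```text
time: 25.2
eef_pos: [0.5038, -0.0552, 0.17]
tool_rot: [-180.0, 0.0, -176.1]
force: [-0.2, -0.5, 0.0]
width: 0.0342
finger_force: 0.0
```

>>> {"op": "play_rows", "data": {
  "steps": [
    {"slide":[0,0,0],"delta_rot":[0,0,1],"gripper":0.6},
    {"slide":[0,0,0],"delta_rot":[0,0,1],"gripper":0.6},
    {"slide":[0,0,0],"delta_rot":[0,0,1],"gripper":0.6},
    {"slide":[0,0,0],"delta_rot":[0,0,1],"gripper":0.6},
    {"slide":[0,0,0],"delta_rot":[0,0,1],"gripper":0.6},
    {"slide":[0,0,0],"delta_rot":[0,0,1],"gripper":0.6},
    {"slide":[0,0,0],"delta_rot":[0,0,1],"gripper":0.6},
    {"slide":[0,0,0],"delta_rot":[0,0,1],"gripper":0.6},
    {"slide":[0,0,0],"delta_rot":[0,0,1],"gripper":0.6},
    {"slide":[0,0,0],"delta_rot":[0,0,1],"gripper":0.6}
  ]
}}

```text
time: 26.2
eef_pos: [0.5064, -0.0555, 0.1706]
tool_rot: [179.9, 0.1, 133.7]
force: [-0.0, 0.6, -0.1]
width: 0.0513
finger_force: 0.0
```

>>> {"op": "play_rows", "data": {
  "steps": [
    {"slide":[0,0,0],"delta_rot":[0,0,1],"gripper":0.6},
    {"slide":[0,0,0],"delta_rot":[0,0,1],"gripper":0.6},
    {"slide":[0,0,0],"delta_rot":[0,0,0.2],"gripper":0.6},
    {"slide":[0,0,0],"delta_rot":[0,0,0],"gripper":0.6},
    {"slide":[0,0,0],"delta_rot":[0,0,0],"gripper":0.6}
  ]
}}

```text
time: 26.7
eef_pos: [0.5059, -0.0555, 0.1703]
tool_rot: [180.0, 0.0, 122.9]
force: [0.2, 0.0, 0.3]
width: 0.0514
finger_force: 0.0
```

>>> {"op": "play_rows", "data": {
  "steps": [
    {"slide":[0,0,0.8],"delta_rot":[0,0,0],"gripper":0.6},
    {"slide":[0,0,0.6],"delta_rot":[0,0,0],"gripper":0.6},
    {"slide":[0,0,0.4],"delta_rot":[0,0,0],"gripper":0.6},
    {"slide":[0,0,0.05],"delta_rot":[0,0,0],"gripper":0.6},
    {"slide":[0,0,0],"delta_rot":[0,0,0],"gripper":0.6}
  ],
  "newtons": 30
}}

```text
time: 27.2
eef_pos: [0.5056, -0.0554, 0.096]
tool_rot: [-180.0, -0.0, 122.9]
force: [0.1, 1.2, 0.1]
width: 0.0514
finger_force: 0.0
```

>>> {"op": "play_rows", "data": {
  "steps": [
    {"slide":[0,0,0],"delta_rot":[0,0,0],"gripper":0},
    {"slide":[0,0,0],"delta_rot":[0,0,0],"gripper":0},
    {"slide":[0,0,0],"delta_rot":[0,0,0],"gripper":0},
    {"slide":[0,0,0],"delta_rot":[0,0,0],"gripper":0},
    {"slide":[0,0,0],"delta_rot":[0,0,0],"gripper":0},
    {"slide":[0,0,0],"delta_rot":[0,0,0],"gripper":0},
    {"slide":[0,0,0],"delta_rot":[0,0,0],"gripper":0}
  ]
}}

```text
time: 27.9
eef_pos: [0.5049, -0.0571, 0.0977]
tool_rot: [-179.8, 0.1, 122.9]
force: [-8.1, -5.7, 7.3]
width: 0.0132
finger_force: 32.1
```

```bash
python3 -c "
from h import *
print(r.state())"
```

```text
{'time': 27.9, 'qpos': array([-14.71377311,  -5.9784134 , 114.53822148,  -0.254857  ,
        71.52828972, -47.5266237 ]), 'joint_velocities': array([-0.02314072,  0.05718055, -0.09234973, -0.06662069,  0.0241201 ,
       -0.00375209]), 'tau': array([  2.88440891, -26.59934163, -33.57887864,   1.66453633,
        -1.6845122 ,   0.05262126]), 'eef_pos': array([ 0.50493494, -0.05710035,  0.09773314]), 'tool_rot': array([-1.79762193e+02,  9.80352108e-02,  1.22893988e+02]), 'force': array([-8.10967678, -5.67388943,  7.33648565]), 'moment': array([-0.7639344 ,  1.28339704,  0.07137717]), 'finger_force': 32.0528644323349, 'width': 0.013197744880364286}
```

>>> {"op": "play_rows", "data": {
  "steps": [
    {"slide":[0,-0.06,0.0],"delta_rot":[0,0,0],"gripper":0},
    {"slide":[0,0,0],"delta_rot":[0,0,1],"gripper":0},
    {"slide":[0,0,0],"delta_rot":[0,0,1],"gripper":0},
    {"slide":[0,0,0],"delta_rot":[0,0,1],"gripper":0},
    {"slide":[0,0,0],"delta_rot":[0,0,1],"gripper":0},
    {"slide":[0,0,0],"delta_rot":[0,0,1],"gripper":0},
    {"slide":[0,0,0],"delta_rot":[0,0,1],"gripper":0},
    {"slide":[0,0,0],"delta_rot":[0,0,0],"gripper":0}
  ]
}}

```text
time: 28.7
eef_pos: [0.5042, -0.0574, 0.0977]
tool_rot: [179.9, 0.1, 92.8]
force: [-2.9, -2.5, 5.3]
width: 0.0134
finger_force: 31.9
```

Little side force, so I'm continuing toward the end stop.

>>> {"op": "play_rows", "data": {
  "steps": [
    {"slide":[0,0,0],"delta_rot":[0,0,1],"gripper":0},
    {"slide":[0,0,0],"delta_rot":[0,0,1],"gripper":0},
    {"slide":[0,0,0],"delta_rot":[0,0,1],"gripper":0},
    {"slide":[0,0,0],"delta_rot":[0,0,1],"gripper":0},
    {"slide":[0,0,0],"delta_rot":[0,0,1],"gripper":0},
    {"slide":[0,0,0],"delta_rot":[0,0,1],"gripper":0},
    {"slide":[0,0,0],"delta_rot":[0,0,1],"gripper":0},
    {"slide":[0,0,0],"delta_rot":[0,0,1],"gripper":0},
    {"slide":[0,0,0],"delta_rot":[0,0,1],"gripper":0},
    {"slide":[0,0,0],"delta_rot":[0,0,0],"gripper":0}
  ]
}}

```text
time: 29.7
eef_pos: [0.5032, -0.0571, 0.0977]
tool_rot: [-180.0, 0.1, 47.8]
force: [-7.5, -0.1, 7.9]
width: 0.0134
finger_force: 32.4
```

```bash
python3 -c "
from h import *
s=r.state();print(s['moment'],s['force'],s['tool_rot'],s['qpos'])"
```

```text
[-0.18196774  1.14011746 -0.10170766] [-7.46007206 -0.06250986  7.94048794] [-1.79960145e+02  1.01525856e-01  4.78037972e+01] [-1.48571533e+01 -6.24475393e+00  1.14786112e+02 -7.57810886e-02
  7.15406875e+01  2.73631310e+01]
```

>>> {"op": "play_rows", "data": {
  "steps": [
    {"slide":[-0.03,-0.03,0],"delta_rot":[0,0,0.5],"gripper":0},
    {"slide":[0,0,0],"delta_rot":[0,0,0.5],"gripper":0},
    {"slide":[0,0,0],"delta_rot":[0,0,0.5],"gripper":0},
    {"slide":[0,0,0],"delta_rot":[0,0,0.5],"gripper":0},
    {"slide":[0,0,0],"delta_rot":[0,0,0.5],"gripper":0},
    {"slide":[0,0,0],"delta_rot":[0,0,0],"gripper":0}
  ]
}}

```text
time: 30.3
eef_pos: [0.5029, -0.0569, 0.0977]
tool_rot: [179.9, -0.1, 35.4]
force: [-2.2, 1.4, 6.8]
width: 0.0132
finger_force: 31.9
```

>>> {"op": "play_rows", "data": {
  "steps": [
    {"slide":[0,0,0],"delta_rot":[0,0,0.3],"gripper":0},
    {"slide":[0,0,0],"delta_rot":[0,0,0.3],"gripper":0},
    {"slide":[0,0,0],"delta_rot":[0,0,0],"gripper":0}
  ]
}}

```text
time: 30.6
eef_pos: [0.5029, -0.0569, 0.0978]
tool_rot: [179.9, -0.1, 32.6]
force: [-1.3, 0.2, 5.8]
width: 0.0131
finger_force: 44.4
```

```bash
python3 -c "
from h import *
s=r.state();print(s['moment'],s['force'],s['tool_rot'],s['qpos'])"
```

```text
[0.05352918 0.29604107 1.11926788] [-1.28733801  0.24800785  5.81486311] [ 1.79886570e+02 -6.88773604e-02  3.26165755e+01] [-1.48731498e+01 -6.45175420e+00  1.14966973e+02 -2.73068964e-02
  7.13546253e+01  4.25190438e+01]
```

The end stop is reached: the moment rises to 1.1 N m. I'm releasing and moving over the ON key.

>>> {"op": "play_rows", "data": {
  "steps": [
    {"slide":[0,0,0],"delta_rot":[0,0,-0.3],"gripper":0.6},
    {"slide":[0,0,0],"delta_rot":[0,0,0],"gripper":0.6},
    {"slide":[0,0,0],"delta_rot":[0,0,0],"gripper":0.6},
    {"slide":[0,0,0],"delta_rot":[0,0,0],"gripper":0.6},
    {"slide":[0,0,-0.5],"delta_rot":[0,0,0],"gripper":0.6},
    {"slide":[0,0,-1],"delta_rot":[0,0,0],"gripper":0.6}
  ]
}}

```text
time: 31.2
eef_pos: [0.4991, -0.0561, 0.1525]
tool_rot: [-179.6, 0.3, 33.9]
force: [0.3, 0.2, -0.3]
width: 0.0511
finger_force: 0.0
```

>>> {"op": "play_rows", "data": {
  "steps": [
    {"slide":[0.8,-0.97,0],"delta_rot":[0,0,0],"gripper":0},
    {"slide":[0.8,-0.97,0],"delta_rot":[0,0,0],"gripper":0},
    {"slide":[0.73,-0.97,0],"delta_rot":[0,0,0],"gripper":0},
    {"slide":[0,0,0],"delta_rot":[0,0,0],"gripper":0},
    {"slide":[0,0,0],"delta_rot":[0,0,0],"gripper":0},
    {"slide":[0,0,0],"delta_rot":[0,0,0],"gripper":0}
  ]
}}

```text
time: 31.8
eef_pos: [0.5143, 0.0905, 0.1558]
tool_rot: [180.0, 0.0, 33.8]
force: [-0.3, 0.5, -0.0]
width: 0.0001
finger_force: 0.0
```

```bash
python3 - <<'E'
from h import *
A=cap('top');s=cap('side')
f=lambda a:cv2.convertScaleAbs(cv2.resize(a,(400,400),interpolation=cv2.INTER_CUBIC),alpha=1.5)
cv2.imwrite('pics/d4.png',np.hstack([f(A['color'][160:300,220:350]),f(s['color'][150:290,240:390])]))
print(r.state()['eef_pos'],r.state()['tool_rot'])
E
```

```text
[0.51443218 0.08999703 0.15594798] [1.79998499e+02 1.86308479e-02 3.37557128e+01]
```

View pics/d4.png

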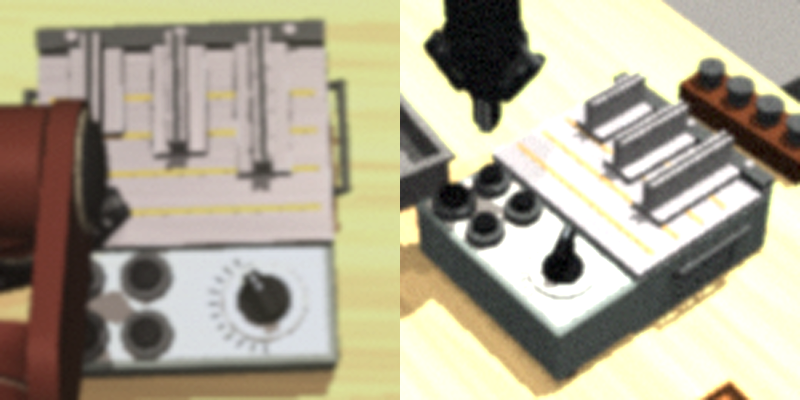

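All three dies are flush and the knob pointer is at the last tick (238,263). Pressing ON.

>>> {"op": "play_rows", "data": {
  "steps": [
    {"slide":[0.1,0,0.7],"delta_rot":[0,0,0],"gripper":0},
    {"slide":[0,0,0.5],"delta_rot":[0,0,0],"gripper":0},
    {"slide":[0,0,0.13],"delta_rot":[0,0,0],"gripper":0},
    {"slide":[0,0,0],"delta_rot":[0,0,0],"gripper":0},
    {"slide":[0,0,0.1],"delta_rot":[0,0,0],"gripper":0},
    {"slide":[0,0,0.1],"delta_rot":[0,0,0],"gripper":0},
    {"slide":[0,0,0.05],"delta_rot":[0,0,0],"gripper":0},
    {"slide":[0,0,0],"delta_rot":[0,0,0],"gripper":0}
  ]
}}

```text
time: 32.7
eef_pos: [0.519, 0.093, 0.0942]
tool_rot: [179.9, -0.1, 33.9]
force: [0.1, -2.5, 5.0]
width: -0.0
finger_force: 2.3
```

>>> {"op": "play_rows", "data": {
  "steps": [
    {"slide":[0,0,0.04],"delta_rot":[0,0,0],"gripper":0},
    {"slide":[0,0,0],"delta_rot":[0,0,0],"gripper":0}
  ]
}}

```text
time: 32.9
eef_pos: [0.5191, 0.093, 0.0939]
tool_rot: [179.9, -0.1, 33.9]
force: [-1.8, -3.2, 12.4]
width: 0.0002
finger_force: 5.8
```

>>> {"op": "play_rows", "data": {
  "steps": [
    {"slide":[0,0,-0.3],"delta_rot":[0,0,0],"gripper":0},
    {"slide":[0,0,-0.4],"delta_rot":[0,0,0],"gripper":0},
    {"slide":[-0.35,0.6,0],"delta_rot":[0,0,0],"gripper":0},
    {"slide":[-0.34,0.57,0],"delta_rot":[0,0,0],"gripper":0},
    {"slide":[0,0,0],"delta_rot":[0,0,0],"gripper":0},
    {"slide":[0,0,0],"delta_rot":[0,0,0],"gripper":0}
  ]
}}

```text
time: 33.5
eef_pos: [0.5205, 0.0393, 0.119]
tool_rot: [-179.9, 0.0, 33.8]
force: [-0.1, 0.1, 1.0]
width: 0.0002
finger_force: 0.0
```

>>> {"op": "play_rows", "data": {
  "steps": [
    {"slide":[0.03,0.02,0.35],"delta_rot":[0,0,0],"gripper":0},
    {"slide":[0,0,0.12],"delta_rot":[0,0,0],"gripper":0},
    {"slide":[0,0,0.1],"delta_rot":[0,0,0],"gripper":0},
    {"slide":[0,0,0.1],"delta_rot":[0,0,0],"gripper":0},
    {"slide":[0,0,0.03],"delta_rot":[0,0,0],"gripper":0},
    {"slide":[0,0,0],"delta_rot":[0,0,0],"gripper":0}
  ]
}}

```text
time: 34.1
eef_pos: [0.5217, 0.04, 0.0938]
tool_rot: [-179.8, 0.1, 33.9]
force: [-12.5, 2.1, 18.9]
width: -0.0001
finger_force: 9.2
```

```bash
python3 - <<'E'
from h import *
A=cap('top');s=cap('side')
f=lambda a:cv2.convertScaleAbs(cv2.resize(a,(400,400),interpolation=cv2.INTER_CUBIC),alpha=1.5)
cv2.imwrite('pics/d5.png',np.hstack([f(A['color'][160:300,220:350]),f(s['color'][150:290,240:390])]))
E
```

>>> {"op": "play_rows", "data": {
  "steps": [
    {"slide":[0,0,-0.3],"delta_rot":[0,0,0],"gripper":0},
    {"slide":[0,0,-0.4],"delta_rot":[0,0,0],"gripper":0},
    {"slide":[-0.55,-0.3,0],"delta_rot":[0,0,0],"gripper":0},
    {"slide":[-0.53,-0.3,0],"delta_rot":[0,0,0],"gripper":0},
    {"slide":[0,0,0],"delta_rot":[0,0,0],"gripper":0},
    {"slide":[0,0,0],"delta_rot":[0,0,0],"gripper":0}
  ]
}}

```text
time: 34.8
eef_pos: [0.4731, 0.0351, 0.1191]
tool_rot: [180.0, -0.0, 33.9]
force: [0.9, -0.1, 0.2]
width: -0.0
finger_force: 0.0
```

>>> {"op": "play_rows", "data": {
  "steps": [
    {"slide":[0,0,0.35],"delta_rot":[0,0,0],"gripper":0},
    {"slide":[0,0,0.12],"delta_rot":[0,0,0],"gripper":0},
    {"slide":[0,0,0.1],"delta_rot":[0,0,0],"gripper":0},
    {"slide":[0,0,0.1],"delta_rot":[0,0,0],"gripper":0},
    {"slide":[0,0,0.02],"delta_rot":[0,0,0],"gripper":0},
    {"slide":[0,0,0],"delta_rot":[0,0,0],"gripper":0}
  ]
}}

```text
time: 35.4
eef_pos: [0.4732, 0.0351, 0.0938]
tool_rot: [-179.9, 0.1, 33.9]
force: [-9.5, 0.1, 15.2]
width: -0.0001
finger_force: 8.0
```

>>> {"op": "play_rows", "data": {
  "steps": [
    {"slide":[0,0,-0.3],"delta_rot":[0,0,0],"gripper":0},
    {"slide":[0,0,-0.4],"delta_rot":[0,0,0],"gripper":0},
    {"slide":[0.33,-0.6,0],"delta_rot":[0,0,0],"gripper":0},
    {"slide":[0.33,-0.58,0],"delta_rot":[0,0,0],"gripper":0},
    {"slide":[0,0,0],"delta_rot":[0,0,0],"gripper":0},
    {"slide":[0,0,0],"delta_rot":[0,0,0],"gripper":0}
  ]
}}

```text
time: 36.0
eef_pos: [0.4687, 0.089, 0.1194]
tool_rot: [180.0, 0.0, 33.9]
force: [0.2, -0.4, -0.4]
width: 0.0003
finger_force: 0.0
```

>>> {"op": "play_rows", "data": {
  "steps": [
    {"slide":[0,0,0.35],"delta_rot":[0,0,0],"gripper":0},
    {"slide":[0,0,0.12],"delta_rot":[0,0,0],"gripper":0},
    {"slide":[0,0,0.1],"delta_rot":[0,0,0],"gripper":0},
    {"slide":[0,0,0.1],"delta_rot":[0,0,0],"gripper":0},
    {"slide":[0,0,0.02],"delta_rot":[0,0,0],"gripper":0},
    {"slide":[0,0,0],"delta_rot":[0,0,0],"gripper":0}
  ]
}}

```text
time: 36.6
eef_pos: [0.4683, 0.0883, 0.0939]
tool_rot: [-180.0, 0.2, 33.9]
force: [-9.9, -1.6, 14.5]
width: 0.0002
finger_force: 7.4
```

>>> {"op": "play_rows", "data": {
  "steps": [
    {"slide":[0,0,-0.6],"delta_rot":[0,0,0],"gripper":0},
    {"slide":[0,0,-1],"delta_rot":[0,0,0],"gripper":0},
    {"slide":[-0.33,0.88,0],"delta_rot":[0,0,0],"gripper":0.6},
    {"slide":[-0.33,0.88,0],"delta_rot":[0,0,0],"gripper":0.6},
    {"slide":[-0.33,0.88,0],"delta_rot":[0,0,0],"gripper":0.6},
    {"slide":[-0.32,0.87,0],"delta_rot":[0,0,-0.2],"gripper":0.6},
    {"slide":[0,0,0],"delta_rot":[0,0,0],"gripper":0.6},
    {"slide":[0,0,0],"delta_rot":[0,0,0],"gripper":0.6},
    {"slide":[0,0,0],"delta_rot":[0,0,0],"gripper":0.6}
  ]
}}

```text
time: 37.5
eef_pos: [0.5031, -0.0563, 0.1556]
tool_rot: [-180.0, 0.0, 34.9]
force: [-0.3, 0.4, 0.8]
width: 0.0513
finger_force: 0.0
```

```bash
python3 - <<'E'
from h import *
A=cap('top');s=cap('side')
f=lambda a:cv2.convertScaleAbs(cv2.resize(a,(400,400),interpolation=cv2.INTER_CUBIC),alpha=1.5)
cv2.imwrite('pics/d6.png',np.hstack([f(A['color'][160:300,220:350]),f(s['color'][150:290,240:390])]))
print(r.state()['eef_pos'],r.state()['tool_rot'])
E
```

```text
[ 0.50318793 -0.05589117  0.15582662] [-1.79975392e+02  4.03065746e-03  3.49422245e+01]
```

View pics/d6.png

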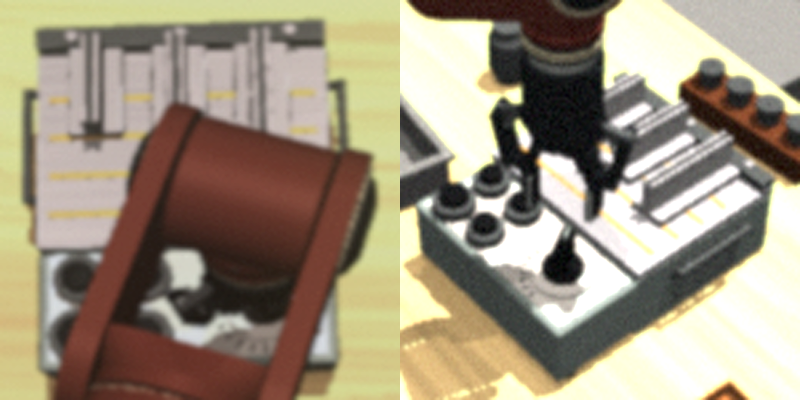

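The dies are undisturbed. Gripping the knob to turn it back.

>>> {"op": "play_rows", "data": {
  "steps": [
    {"slide":[0,0,0.6],"delta_rot":[0,0,0],"gripper":0.6},
    {"slide":[0,0,0.5],"delta_rot":[0,0,0],"gripper":0.6},
    {"slide":[0,0,0.37],"delta_rot":[0,0,0],"gripper":0.6},
    {"slide":[0,0,0],"delta_rot":[0,0,0],"gripper":0.6},
    {"slide":[0,0,0],"delta_rot":[0,0,0],"gripper":0},
    {"slide":[0,0,0],"delta_rot":[0,0,0],"gripper":0},
    {"slide":[0,0,0],"delta_rot":[0,0,0],"gripper":0},
    {"slide":[0,0,0],"delta_rot":[0,0,0],"gripper":0},
    {"slide":[0,0,0],"delta_rot":[0,0,0],"gripper":0},
    {"slide":[0,0,0],"delta_rot":[0,0,0],"gripper":0}
  ]
}}

```text
time: 38.6
eef_pos: [0.5039, -0.0563, 0.0988]
tool_rot: [-180.0, -0.1, 34.9]
force: [-3.5, 4.5, 6.5]
width: 0.0134
finger_force: 32.1
```

>>> {"op": "play_rows", "data": {
  "steps": [
    {"slide":[0,0,0],"delta_rot":[0,0,-1],"gripper":0},
    {"slide":[0,0,0],"delta_rot":[0,0,-1],"gripper":0},
    {"slide":[0,0,0],"delta_rot":[0,0,-1],"gripper":0},
    {"slide":[0,0,0],"delta_rot":[0,0,-1],"gripper":0},
    {"slide":[0,0,0],"delta_rot":[0,0,-1],"gripper":0},
    {"slide":[0,0,0],"delta_rot":[0,0,-1],"gripper":0},
    {"slide":[0,0,0],"delta_rot":[0,0,-1],"gripper":0},
    {"slide":[0,0,0],"delta_rot":[0,0,-1],"gripper":0}
  ]
}}

```text
time: 39.4
eef_pos: [0.5041, -0.0563, 0.0988]
tool_rot: [179.9, -0.1, 75.1]
force: [-3.1, 3.8, 5.2]
width: 0.0135
finger_force: 32.1
```

Forces are low. Continuing anticlockwise.

>>> {"op": "play_rows", "data": {
  "steps": [
    {"slide":[0,0,0],"delta_rot":[0,0,-1],"gripper":0},
    {"slide":[0,0,0],"delta_rot":[0,0,-1],"gripper":0},
    {"slide":[0,0,0],"delta_rot":[0,0,-1],"gripper":0},
    {"slide":[0,0,0],"delta_rot":[0,0,-1],"gripper":0},
    {"slide":[0,0,0],"delta_rot":[0,0,-1],"gripper":0},
    {"slide":[0,0,0],"delta_rot":[0,0,-1],"gripper":0},
    {"slide":[0,0,0],"delta_rot":[0,0,-1],"gripper":0},
    {"slide":[0,0,0],"delta_rot":[0,0,-1],"gripper":0},
    {"slide":[0,0,0],"delta_rot":[0,0,-1],"gripper":0},
    {"slide":[0,0,0],"delta_rot":[0,0,-1],"gripper":0}
  ]
}}

```text
time: 40.4
eef_pos: [0.5042, -0.0562, 0.0988]
tool_rot: [179.9, -0.0, 125.1]
force: [-1.8, 4.9, 5.7]
width: 0.0132
finger_force: 32.0
```

>>> {"op": "play_rows", "data": {
  "steps": [
    {"slide":[0,0,0],"delta_rot":[0,0,-1],"gripper":0},
    {"slide":[0,0,0],"delta_rot":[0,0,-1],"gripper":0},
    {"slide":[0,0,0],"delta_rot":[0,0,-1],"gripper":0},
    {"slide":[0,0,0],"delta_rot":[0,0,-1],"gripper":0},
    {"slide":[0,0,0],"delta_rot":[0,0,-1],"gripper":0},
    {"slide":[0,0,0],"delta_rot":[0,0,-1],"gripper":0},
    {"slide":[0,0,0],"delta_rot":[0,0,-1],"gripper":0},
    {"slide":[0,0,0],"delta_rot":[0,0,-1],"gripper":0},
    {"slide":[0,0,0],"delta_rot":[0,0,-1],"gripper":0},
    {"slide":[0,0,0],"delta_rot":[0,0,-1],"gripper":0}
  ]
}}

```text
time: 41.4
eef_pos: [0.5042, -0.0561, 0.0988]
tool_rot: [179.9, 0.1, 175.1]
force: [-1.9, 3.2, 5.9]
width: 0.0134
finger_force: 32.0
```

>>> {"op": "play_rows", "data": {
  "steps": [
    {"slide":[0,0,0],"delta_rot":[0,0,-0.5],"gripper":0},
    {"slide":[0,0,0],"delta_rot":[0,0,-0.5],"gripper":0},
    {"slide":[0,0,0],"delta_rot":[0,0,-0.5],"gripper":0},
    {"slide":[0,0,0],"delta_rot":[0,0,-0.5],"gripper":0},
    {"slide":[0,0,0],"delta_rot":[0,0,0],"gripper":0}
  ]
}}

```text
time: 41.9
eef_pos: [0.5042, -0.0561, 0.0989]
tool_rot: [179.9, 0.1, -175.2]
force: [-2.4, 4.5, 4.9]
width: 0.0132
finger_force: 33.3
```

```bash
python3 -c "
from h import *
s=r.state();print(s['moment'],s['force'],s['tool_rot'],s['qpos'])"
```

```text
[ 0.80180285  0.44017941 -0.63654966] [-2.39779641  4.53792909  4.92432437] [ 1.79878087e+02  1.03234987e-01 -1.75216483e+02] [ -14.84075733   -6.33012681  114.74140784    0.15761981   71.53248999
 -109.67423937]
```

>>> {"op": "play_rows", "data": {
  "steps": [
    {"slide":[0,0,0],"delta_rot":[0,0,-0.3],"gripper":0},
    {"slide":[0,0,0],"delta_rot":[0,0,0],"gripper":0},
    {"slide":[0,0,0],"delta_rot":[0,0,0.4],"gripper":0.6},
    {"slide":[0,0,0],"delta_rot":[0,0,0],"gripper":0.6},
    {"slide":[0,0,0],"delta_rot":[0,0,0],"gripper":0.6},
    {"slide":[0,0,0],"delta_rot":[0,0,0],"gripper":0.6},
    {"slide":[0,0,-0.7],"delta_rot":[0,0,0],"gripper":0.6},
    {"slide":[0,0,-1],"delta_rot":[0,0,0],"gripper":0.4},
    {"slide":[0,0,0],"delta_rot":[0,0,0],"gripper":0.4}
  ]
}}

```text
time: 42.8
eef_pos: [0.5071, -0.0579, 0.1718]
tool_rot: [-179.8, 0.6, -175.6]
force: [0.3, 0.3, 0.6]
width: 0.0342
finger_force: 0.0
```

```bash
python3 - <<'E'
from h import *
np.set_printoptions(precision=4,suppress=True)
t=cv2.imread('pics/top1.png');c=eyes.read_camera('top')
hsv=cv2.cvtColor(t,cv2.COLOR_BGR2HSV)
m=np.zeros(t.shape[:2],np.uint8);m[238:332,105:222]=((hsv[...,1]<75)|(hsv[...,2]<70))[238:332,105:222]
m=cv2.morphologyEx(m,cv2.MORPH_OPEN,np.ones((3,3),np.uint8))
k=max(cv2.findContours(m,0,1)[0],key=cv2.contourArea)[:,0].astype(float)
P=np.array([onz(c,u,v,.05)[:2] for u,v in k],np.float32)
print(cv2.minAreaRect(P)); 
q=cv2.approxPolyDP(k.astype(np.float32).reshape(-1,1,2),4,True)[:,0];print(q);print(np.array([onz(c,u,v,.05)[:2] for u,v in q]))
a=t[230:340,95:230];cv2.imwrite('pics/tote.png',(255*(cv2.resize(a,None,fx=5,fy=5,interpolation=cv2.INTER_CUBIC)/255.)**.6).astype(np.uint8))
print(r.state()['eef_pos'],r.state()['tool_rot'])
E
```

```text
((0.4489157795906067, 0.30961519479751587), (0.24153853952884674, 0.18453726172447205), 86.71575164794922)
[[124. 245.]
 [111. 314.]
 [201. 323.]
 [210. 254.]]
[[0.5451 0.4211]
 [0.3657 0.4321]
 [0.3544 0.1988]
 [0.5297 0.1912]]
[ 0.5057 -0.0575  0.1691] [-179.856     0.391  -175.6196]
```

View pics/tote.png

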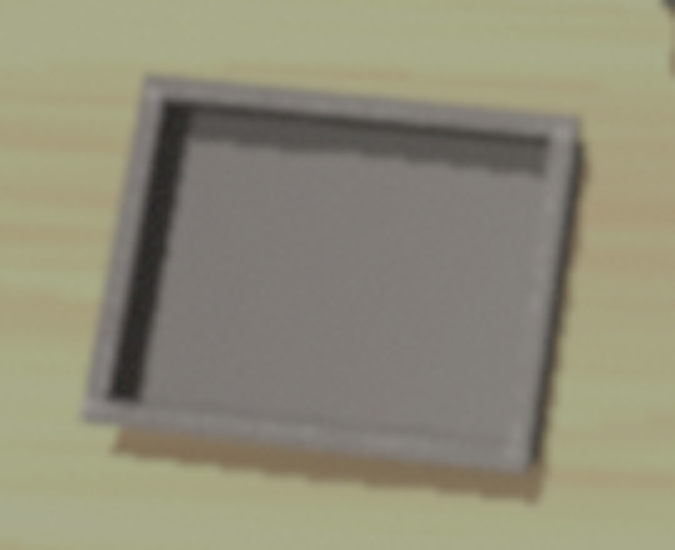

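The tote's rim corners are at about (124,245), (211,253), (201,324) and (111,314). That puts its centre at (0.449, 0.3105) with yaw −3.3°. I'm going to the short die.

>>> {"op": "play_rows", "data": {
  "steps": [
    {"slide":[-0.7,0.5,0],"delta_rot":[0,0,0.1],"gripper":0.4},
    {"slide":[-0.8,0.6,0],"delta_rot":[0,0,0],"gripper":0.4},
    {"slide":[-0.8,0.6,0],"delta_rot":[0,0,0],"gripper":0.4},
    {"slide":[-0.8,0.6,0],"delta_rot":[0,0,0],"gripper":0.4},
    {"slide":[-0.8,0.6,0],"delta_rot":[0,0,0],"gripper":0.4},
    {"slide":[-0.7,0.45,0],"delta_rot":[0,0,0],"gripper":0.4},
    {"slide":[0,0,0],"delta_rot":[0,0,0],"gripper":0.4},
    {"slide":[0,0,0],"delta_rot":[0,0,0],"gripper":0.4}
  ],
  "newtons": 60
}}

```text
time: 43.65
eef_pos: [0.6771, 0.0896, 0.1633]
tool_rot: [-180.0, -0.2, -176.1]
force: [-0.3, 0.2, 0.2]
width: 0.0343
finger_force: 0.0
```

```bash
python3 - <<'E'
from h import *
A=cap('top');s=cap('side')
f=lambda a:cv2.convertScaleAbs(cv2.resize(a,(400,400),interpolation=cv2.INTER_CUBIC),alpha=1.5)
cv2.imwrite('pics/d7.png',np.hstack([f(A['color'][160:300,220:350]),f(s['color'][150:290,240:390])]))
print(r.state()['eef_pos'],r.state()['tool_rot'])
E
```

```text
[0.67675408 0.08885135 0.16422738] [-1.79987791e+02 -1.13614703e-01 -1.76156073e+02]
```

View pics/d7.png

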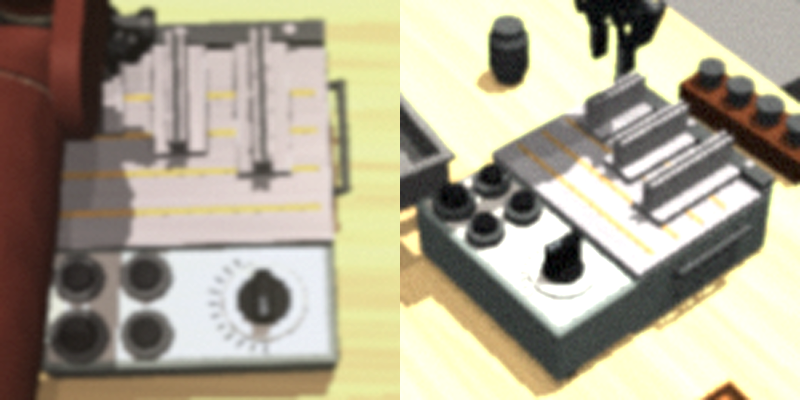

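The knob is back at zero with its pointer toward the robot, and the dies are in place. Picking the short die.

>>> {"op": "play_rows", "data": {
  "steps": [
    {"slide":[-0.08,0,0.6],"delta_rot":[0,0,0],"gripper":0.4},
    {"slide":[0,0,0.5],"delta_rot":[0,0,0],"gripper":0.4},
    {"slide":[0,0,0.3],"delta_rot":[0,0,0],"gripper":0.4},
    {"slide":[0,0,0],"delta_rot":[0,0,0],"gripper":0.4},
    {"slide":[0,0,0],"delta_rot":[0,0,0],"gripper":0},
    {"slide":[0,0,0],"delta_rot":[0,0,0],"gripper":0},
    {"slide":[0,0,0],"delta_rot":[0,0,0],"gripper":0},
    {"slide":[0,0,0],"delta_rot":[0,0,0],"gripper":0},
    {"slide":[0,0,0],"delta_rot":[0,0,0],"gripper":0}
  ]
}}

```text
time: 44.65
eef_pos: [0.6814, 0.0893, 0.1108]
tool_rot: [-180.0, 0.1, -176.1]
force: [-3.8, -2.4, 5.9]
width: 0.0127
finger_force: 61.3
```

>>> {"op": "play_rows", "data": {
  "steps": [
    {"slide":[0,0,-0.4],"delta_rot":[0,0,0],"gripper":0},
    {"slide":[0,0,-0.6],"delta_rot":[0,0,0],"gripper":0},
    {"slide":[0,0,-0.5],"delta_rot":[0,0,0.5],"gripper":0},
    {"slide":[0,0,0],"delta_rot":[0,0,0.5],"gripper":0},
    {"slide":[0,0,0],"delta_rot":[0,0,0.44],"gripper":0},
    {"slide":[0,0,0],"delta_rot":[0,0,0],"gripper":0}
  ]
}}

```text
time: 45.25
eef_pos: [0.6803, 0.0901, 0.1683]
tool_rot: [180.0, -0.1, 176.7]
force: [0.1, -0.4, -6.0]
width: 0.0123
finger_force: 59.8
```

>>> {"op": "play_rows", "data": {
  "steps": [
    {"slide":[0.5,0.5,0],"delta_rot":[0,0,0],"gripper":0},
    {"slide":[0.8,0.9,0],"delta_rot":[0,0,0],"gripper":0},
    {"slide":[0.8,0.9,0],"delta_rot":[0,0,0],"gripper":0},
    {"slide":[0.8,0.9,0],"delta_rot":[0,0,0],"gripper":0},
    {"slide":[0.8,0.9,0],"delta_rot":[0,0,0],"gripper":0},
    {"slide":[0.8,0.9,0],"delta_rot":[0,0,0],"gripper":0},
    {"slide":[0.8,0.9,0],"delta_rot":[0,0,0],"gripper":0},
    {"slide":[0.79,0.91,0],"delta_rot":[0,0,0],"gripper":0},
    {"slide":[0,0,0],"delta_rot":[0,0,0],"gripper":0},
    {"slide":[0,0,0],"delta_rot":[0,0,0],"gripper":0}
  ]
}}

```text
time: 46.25
eef_pos: [0.4523, 0.3766, 0.1686]
tool_rot: [-180.0, -0.0, 176.9]
force: [-0.3, -0.2, -5.5]
width: 0.0126
finger_force: 60.2
```

>>> {"op": "play_rows", "data": {
  "steps": [
    {"slide":[0,0,0.6],"delta_rot":[0,0,0],"gripper":0},
    {"slide":[0,0,0.8],"delta_rot":[0,0,0],"gripper":0},
    {"slide":[0,0,0.8],"delta_rot":[0,0,0],"gripper":0},
    {"slide":[0,0,0.7],"delta_rot":[0,0,0],"gripper":0},
    {"slide":[0,0,0.35],"delta_rot":[0,0,0],"gripper":0},
    {"slide":[0,0,0.15],"delta_rot":[0,0,0],"gripper":0},
    {"slide":[0,0,0],"delta_rot":[0,0,0],"gripper":0},
    {"slide":[0,0,0],"delta_rot":[0,0,0],"gripper":0}
  ]
}}

```text
time: 47.05
eef_pos: [0.4551, 0.3764, 0.0351]
tool_rot: [179.9, 0.1, 176.6]
force: [-0.2, -0.3, -5.6]
width: 0.0129
finger_force: 60.1
```

>>> {"op": "play_rows", "data": {
  "steps": [
    {"slide":[0,0,0.04],"delta_rot":[0,0,0],"gripper":0},
    {"slide":[0,0,0.04],"delta_rot":[0,0,0],"gripper":0},
    {"slide":[0,0,0],"delta_rot":[0,0,0],"gripper":0}
  ]
}}

```text
time: 47.35
eef_pos: [0.4538, 0.376, 0.0306]
tool_rot: [180.0, 0.0, 176.7]
force: [-0.7, 0.1, -5.8]
width: 0.0129
finger_force: 60.2
```

>>> {"op": "play_rows", "data": {
  "steps": [
    {"slide":[0,0,0.04],"delta_rot":[0,0,0],"gripper":0},
    {"slide":[0,0,0],"delta_rot":[0,0,0],"gripper":0}
  ]
}}

```text
time: 47.55
eef_pos: [0.4535, 0.3757, 0.0283]
tool_rot: [-180.0, -0.0, 176.7]
force: [-0.9, -0.2, -7.0]
width: 0.0127
finger_force: 60.2
```

>>> {"op": "play_rows", "data": {
  "steps": [
    {"slide":[0,0,0.04],"delta_rot":[0,0,0],"gripper":0},
    {"slide":[0,0,0.03],"delta_rot":[0,0,0],"gripper":0},
    {"slide":[0,0,0],"delta_rot":[0,0,0],"gripper":0}
  ]
}}

```text
time: 47.85
eef_pos: [0.4534, 0.3756, 0.0253]
tool_rot: [-180.0, -0.0, 176.7]
force: [-0.6, -0.0, -6.1]
width: 0.0126
finger_force: 60.2
```

>>> {"op": "play_rows", "data": {
  "steps": [
    {"slide":[0,0,0.03],"delta_rot":[0,0,0],"gripper":0},
    {"slide":[0,0,0],"delta_rot":[0,0,0],"gripper":0}
  ]
}}

```text
time: 48.05
eef_pos: [0.4538, 0.3759, 0.0248]
tool_rot: [180.0, 0.0, 176.7]
force: [-1.1, -1.1, -4.9]
width: 0.0129
finger_force: 60.5
```

>>> {"op": "play_rows", "data": {
  "steps": [
    {"slide":[0,0,0.03],"delta_rot":[0,0,0],"gripper":0},
    {"slide":[0,0,0],"delta_rot":[0,0,0],"gripper":0}
  ]
}}

```text
time: 48.25
eef_pos: [0.4538, 0.3759, 0.0247]
tool_rot: [-180.0, -0.0, 176.7]
force: [-4.1, -3.0, 3.6]
width: 0.0127
finger_force: 61.5
```

>>> {"op": "play_rows", "data": {
  "steps": [
    {"slide":[0,0,0],"delta_rot":[0,0,0],"gripper":0.4},
    {"slide":[0,0,0],"delta_rot":[0,0,0],"gripper":0.4},
    {"slide":[0,0,0],"delta_rot":[0,0,0],"gripper":0.4},
    {"slide":[0,0,-0.4],"delta_rot":[0,0,0],"gripper":0.4},
    {"slide":[0,0,-0.8],"delta_rot":[0,0,0],"gripper":0.4},
    {"slide":[0,0,-0.8],"delta_rot":[0,0,0],"gripper":0.4},
    {"slide":[0,0,-0.8],"delta_rot":[0,0,0],"gripper":0.4},
    {"slide":[0,0,-0.8],"delta_rot":[0,0,0],"gripper":0.4}
  ]
}}

```text
time: 49.05
eef_pos: [0.4539, 0.376, 0.1702]
tool_rot: [179.9, 0.1, 176.7]
force: [-0.2, -0.1, -0.2]
width: 0.0342
finger_force: 0.0
```

>>> {"op": "play_rows", "data": {
  "steps": [
    {"slide":[-0.68,-0.95,0],"delta_rot":[0,0,0],"gripper":0.4},
    {"slide":[-0.68,-0.95,0],"delta_rot":[0,0,0],"gripper":0.4},
    {"slide":[-0.68,-0.95,0],"delta_rot":[0,0,0],"gripper":0.4},
    {"slide":[-0.68,-0.95,0],"delta_rot":[0,0,0],"gripper":0.4},
    {"slide":[-0.68,-0.95,0],"delta_rot":[0,0,0],"gripper":0.4},
    {"slide":[-0.68,-0.95,0],"delta_rot":[0,0,0],"gripper":0.4},
    {"slide":[-0.67,-0.95,0],"delta_rot":[0,0,0],"gripper":0.4},
    {"slide":[-0.67,-0.95,0],"delta_rot":[0,0,0],"gripper":0.4},
    {"slide":[-0.67,-0.95,0],"delta_rot":[0,0,0],"gripper":0.4}
  ]
}}

```text
time: 49.95
eef_pos: [0.6781, 0.0184, 0.1691]
tool_rot: [180.0, 0.1, 176.7]
force: [0.3, 0.5, 0.0]
width: 0.0341
finger_force: 0.0
```

>>> {"op": "play_rows", "data": {
  "steps": [
    {"slide":[0,0,0],"delta_rot":[0,0,-0.72],"gripper":0.4},
    {"slide":[0,0,0],"delta_rot":[0,0,-0.72],"gripper":0.4},
    {"slide":[0,0,0],"delta_rot":[0,0,0],"gripper":0.4},
    {"slide":[0,0,0],"delta_rot":[0,0,0],"gripper":0.4}
  ]
}}

```text
time: 50.35
eef_pos: [0.6771, 0.0203, 0.1683]
tool_rot: [-180.0, 0.1, -176.2]
force: [-0.1, 0.2, 0.1]
width: 0.0342
finger_force: 0.0
```

```bash
python3 - <<'E'
from h import *
c=cap('top','t8.png');s=cap('side')
f=lambda a:cv2.convertScaleAbs(cv2.resize(a,(400,400),interpolation=cv2.INTER_CUBIC),alpha=1.5)
cv2.imwrite('pics/d8.png',np.hstack([f(c['color'][160:340,100:350]),f(s['color'][150:290,170:390])]))
# was S removed / L unchanged: compare side view L region with d7 time image
print(r.state()['eef_pos'],r.state()['tool_rot'])
E
```

```text
[0.6769919  0.02055468 0.16794876] [-1.79992710e+02  4.26080794e-02 -1.76152311e+02]
```

View pics/d8.png

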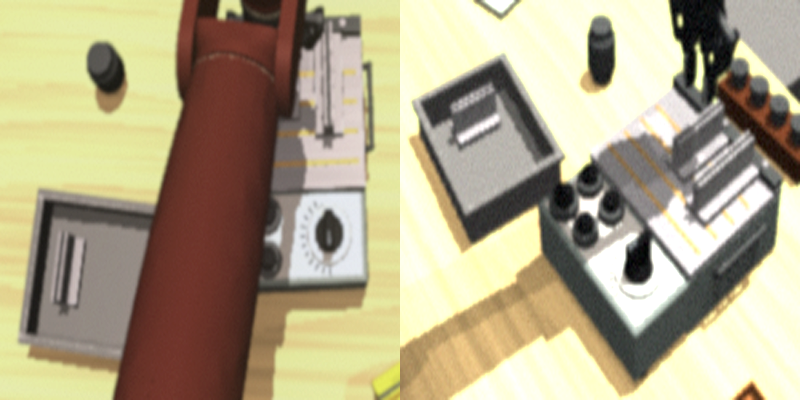

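The short die stands in the tote, and the medium and long dies are still on the plate. Picking the medium one.

>>> {"op": "play_rows", "data": {
  "steps": [
    {"slide":[0,0,0.6],"delta_rot":[0,0,0],"gripper":0.4},
    {"slide":[0,0,0.5],"delta_rot":[0,0,0],"gripper":0.4},
    {"slide":[0,0,0.35],"delta_rot":[0,0,0],"gripper":0.4},
    {"slide":[0,0,0],"delta_rot":[0,0,0],"gripper":0.4},
    {"slide":[0,0,0],"delta_rot":[0,0,0],"gripper":0},
    {"slide":[0,0,0],"delta_rot":[0,0,0],"gripper":0},
    {"slide":[0,0,0],"delta_rot":[0,0,0],"gripper":0},
    {"slide":[0,0,0],"delta_rot":[0,0,0],"gripper":0},
    {"slide":[0,0,0],"delta_rot":[0,0,0],"gripper":0}
  ]
}}

```text
time: 51.35
eef_pos: [0.6776, 0.0201, 0.1106]
tool_rot: [-180.0, 0.1, -176.1]
force: [0.1, 0.1, 2.9]
width: 0.0124
finger_force: 61.7
```

>>> {"op": "play_rows", "data": {
  "steps": [
    {"slide":[0,0,-0.4],"delta_rot":[0,0,0],"gripper":0},
    {"slide":[0,0,-0.6],"delta_rot":[0,0,0],"gripper":0},
    {"slide":[0,0,-0.6],"delta_rot":[0,0,0.5],"gripper":0},
    {"slide":[0,0,0],"delta_rot":[0,0,0.5],"gripper":0},
    {"slide":[0,0,0],"delta_rot":[0,0,0.44],"gripper":0},
    {"slide":[0,0,0],"delta_rot":[0,0,0],"gripper":0}
  ]
}}

```text
time: 51.95
eef_pos: [0.6762, 0.0204, 0.1727]
tool_rot: [180.0, -0.1, 176.7]
force: [-0.1, 0.4, -6.8]
width: 0.0126
finger_force: 60.8
```

>>> {"op": "play_rows", "data": {
  "steps": [
    {"slide":[0.5,0.6,0],"delta_rot":[0,0,0],"gripper":0},
    {"slide":[0.8,0.9,0],"delta_rot":[0,0,0],"gripper":0},
    {"slide":[0.8,0.9,0],"delta_rot":[0,0,0],"gripper":0},
    {"slide":[0.8,0.9,0],"delta_rot":[0,0,0],"gripper":0},
    {"slide":[0.8,0.9,0],"delta_rot":[0,0,0],"gripper":0},
    {"slide":[0.8,0.9,0],"delta_rot":[0,0,0],"gripper":0},
    {"slide":[0.8,0.9,0],"delta_rot":[0,0,0],"gripper":0},
    {"slide":[0.79,0.91,0],"delta_rot":[0,0,0],"gripper":0},
    {"slide":[0,0,0],"delta_rot":[0,0,0],"gripper":0},
    {"slide":[0,0,0],"delta_rot":[0,0,0],"gripper":0}
  ]
}}

```text
time: 52.95
eef_pos: [0.4486, 0.3109, 0.1728]
tool_rot: [-179.9, -0.0, 176.9]
force: [0.6, -1.5, -6.1]
width: 0.0131
finger_force: 61.0
```

>>> {"op": "play_rows", "data": {
  "steps": [
    {"slide":[0,0,0.6],"delta_rot":[0,0,0],"gripper":0},
    {"slide":[0,0,0.8],"delta_rot":[0,0,0],"gripper":0},
    {"slide":[0,0,0.8],"delta_rot":[0,0,0],"gripper":0},
    {"slide":[0,0,0.7],"delta_rot":[0,0,0],"gripper":0},
    {"slide":[0,0,0.4],"delta_rot":[0,0,0],"gripper":0},
    {"slide":[0,0,0.2],"delta_rot":[0,0,0],"gripper":0},
    {"slide":[0,0,0],"delta_rot":[0,0,0],"gripper":0},
    {"slide":[0,0,0],"delta_rot":[0,0,0],"gripper":0},
    {"slide":[0,0,0],"delta_rot":[0,0,0],"gripper":0}
  ]
}}

```text
time: 53.85
eef_pos: [0.4513, 0.311, 0.0353]
tool_rot: [179.9, 0.2, 176.7]
force: [-0.4, 0.3, -5.2]
width: 0.0125
finger_force: 60.8
```

>>> {"op": "play_rows", "data": {
  "steps": [
    {"slide":[0,0,0.07],"delta_rot":[0,0,0],"gripper":0},
    {"slide":[0,0,0.06],"delta_rot":[0,0,0],"gripper":0},
    {"slide":[0,0,0.05],"delta_rot":[0,0,0],"gripper":0},
    {"slide":[0,0,0],"delta_rot":[0,0,0],"gripper":0}
  ]
}}

```text
time: 54.25
eef_pos: [0.4495, 0.3101, 0.0256]
tool_rot: [-180.0, -0.0, 176.7]
force: [-0.2, -0.9, -6.6]
width: 0.0127
finger_force: 60.9
```

>>> {"op": "play_rows", "data": {
  "steps": [
    {"slide":[0,0,0.04],"delta_rot":[0,0,0],"gripper":0},
    {"slide":[0,0,0],"delta_rot":[0,0,0],"gripper":0}
  ]
}}

```text
time: 54.45
eef_pos: [0.45, 0.3104, 0.0246]
tool_rot: [180.0, 0.0, 176.7]
force: [0.7, 0.5, -4.7]
width: 0.013
finger_force: 61.0
```

>>> {"op": "play_rows", "data": {
  "steps": [
    {"slide":[0,0,0.03],"delta_rot":[0,0,0],"gripper":0},
    {"slide":[0,0,0],"delta_rot":[0,0,0],"gripper":0}
  ]
}}

```text
time: 54.65
eef_pos: [0.45, 0.3104, 0.0246]
tool_rot: [-180.0, -0.0, 176.7]
force: [-5.2, -1.9, 2.9]
width: 0.0131
finger_force: 62.2
```

>>> {"op": "play_rows", "data": {
  "steps": [
    {"slide":[0,0,0],"delta_rot":[0,0,0],"gripper":0.35},
    {"slide":[0,0,0],"delta_rot":[0,0,0],"gripper":0.35},
    {"slide":[0,0,0],"delta_rot":[0,0,0],"gripper":0.35},
    {"slide":[0,0,-0.4],"delta_rot":[0,0,0],"gripper":0.35},
    {"slide":[0,0,-0.8],"delta_rot":[0,0,0],"gripper":0.35},
    {"slide":[0,0,-0.8],"delta_rot":[0,0,0],"gripper":0.4},
    {"slide":[0,0,-0.8],"delta_rot":[0,0,0],"gripper":0.4},
    {"slide":[0,0,-0.8],"delta_rot":[0,0,0],"gripper":0.4}
  ]
}}

```text
time: 55.45
eef_pos: [0.45, 0.3104, 0.1701]
tool_rot: [179.9, 0.1, 176.7]
force: [0.4, -0.0, -0.3]
width: 0.0343
finger_force: 0.0
```

>>> {"op": "play_rows", "data": {
  "steps": [
    {"slide":[-0.67,-0.96,0],"delta_rot":[0,0,0],"gripper":0.4},
    {"slide":[-0.67,-0.96,0],"delta_rot":[0,0,0],"gripper":0.4},
    {"slide":[-0.67,-0.96,0],"delta_rot":[0,0,0],"gripper":0.4},
    {"slide":[-0.67,-0.96,0],"delta_rot":[0,0,0],"gripper":0.4},
    {"slide":[-0.67,-0.96,0],"delta_rot":[0,0,0],"gripper":0.4},
    {"slide":[-0.67,-0.96,0],"delta_rot":[0,0,0],"gripper":0.4},
    {"slide":[-0.67,-0.96,0],"delta_rot":[0,0,0],"gripper":0.4},
    {"slide":[-0.67,-0.96,0],"delta_rot":[0,0,0],"gripper":0.4},
    {"slide":[-0.67,-0.96,0],"delta_rot":[0,0,0],"gripper":0.4}
  ]
}}

```text
time: 56.35
eef_pos: [0.6717, -0.0506, 0.169]
tool_rot: [-180.0, 0.1, 176.7]
force: [1.5, 0.8, 0.8]
width: 0.0343
finger_force: 0.0
```

>>> {"op": "play_rows", "data": {
  "steps": [
    {"slide":[0,0,0],"delta_rot":[0,0,-0.72],"gripper":0.4},
    {"slide":[0,0,0],"delta_rot":[0,0,-0.72],"gripper":0.4},
    {"slide":[0,0,0],"delta_rot":[0,0,0],"gripper":0.4},
    {"slide":[0,0,0],"delta_rot":[0,0,0],"gripper":0.4}
  ]
}}

```text
time: 56.75
eef_pos: [0.6707, -0.0487, 0.1683]
tool_rot: [-180.0, 0.1, -176.2]
force: [0.5, -0.2, 0.6]
width: 0.0339
finger_force: 0.0
```

```bash
python3 - <<'E'
from h import *
s=cap('side','s9.png')['color'].astype(int)
# compare the near part of L and its foot in the d7-time side crop (upscaled, gain 1.5)
d=cv2.imread('pics/d7.png')[:,400:]
n=cv2.convertScaleAbs(cv2.resize(s[150:290,240:390].astype(np.uint8),(400,400),interpolation=cv2.INTER_CUBIC),alpha=1.5)
df=np.abs(n.astype(int)-d).max(2)
print('L region diff',df[150:225,640-400:760-400].mean(), 'frac>60',(df[150:225,240:360]>60).mean())
print(r.state()['eef_pos'],r.state()['tool_rot'])
E
```

```text
L region diff 24.00788888888889 frac>60 0.15566666666666668
[ 0.67063101 -0.04852535  0.16814226] [-1.79985869e+02  5.04953464e-02 -1.76176904e+02]
```

```bash
python3 - <<'E'
import cv2,numpy as np
s=cv2.imread('pics/s9.png');d=cv2.imread('pics/d7.png')[:,400:]
n=cv2.convertScaleAbs(cv2.resize(s[150:290,240:390],(400,400),interpolation=cv2.INTER_CUBIC),alpha=1.5)
p=cv2.cvtColor(d,6)[170:228,235:285];q=cv2.cvtColor(n,6)[140:260,205:315]
R=cv2.matchTemplate(q,p,cv2.TM_CCOEFF_NORMED);_,v,_,loc=cv2.minMaxLoc(R);print(v,np.array(loc)+[205,140],'expect 235,170')
E
```

```text
0.7560086250305176 [262 153] expect 235,170
```

>>> {"op": "play_rows", "data": {
  "steps": [
    {"slide":[0,0,0.5],"delta_rot":[0,0,0],"gripper":0.4},
    {"slide":[0,0,0.3],"delta_rot":[0,0,0],"gripper":0.4},
    {"slide":[0,0,0.15],"delta_rot":[0,0,0],"gripper":0.4},
    {"slide":[0,0,0],"delta_rot":[0,0,0],"gripper":0.4}
  ]
}}

```text
time: 57.2
eef_pos: [0.6696, -0.0483, 0.1277]
tool_rot: [180.0, -0.2, -176.1]
force: [0.6, 0.8, -0.4]
width: 0.0345
finger_force: 0.0
```

>>> {"op": "play_rows", "data": {
  "steps": [
    {"slide":[0,0,0.2],"delta_rot":[0,0,0],"gripper":0.4},
    {"slide":[0,0,0.17],"delta_rot":[0,0,0],"gripper":0.4},
    {"slide":[0,0,0],"delta_rot":[0,0,0],"gripper":0.4},
    {"slide":[0,0,0],"delta_rot":[0,0,0],"gripper":0},
    {"slide":[0,0,0],"delta_rot":[0,0,0],"gripper":0},
    {"slide":[0,0,0],"delta_rot":[0,0,0],"gripper":0},
    {"slide":[0,0,0],"delta_rot":[0,0,0],"gripper":0},
    {"slide":[0,0,0],"delta_rot":[0,0,0],"gripper":0}
  ]
}}

```text
time: 58.0
eef_pos: [0.6706, -0.0485, 0.1148]
tool_rot: [180.0, 0.0, -176.1]
force: [-1.1, 1.1, 1.4]
width: 0.0129
finger_force: 61.9
```

>>> {"op": "play_rows", "data": {
  "steps": [
    {"slide":[0,0,0],"delta_rot":[0,0,0],"gripper":0.4},
    {"slide":[0,0,0],"delta_rot":[0,0,0],"gripper":0.4},
    {"slide":[0,0,0.1],"delta_rot":[0,0,0],"gripper":0.4},
    {"slide":[0,0,0],"delta_rot":[0,0,0],"gripper":0.4},
    {"slide":[0,0,0],"delta_rot":[0,0,0],"gripper":0},
    {"slide":[0,0,0],"delta_rot":[0,0,0],"gripper":0},
    {"slide":[0,0,0],"delta_rot":[0,0,0],"gripper":0},
    {"slide":[0,0,0],"delta_rot":[0,0,0],"gripper":0},
    {"slide":[0,0,0],"delta_rot":[0,0,0],"gripper":0}
  ]
}}

```text
time: 58.9
eef_pos: [0.6705, -0.0485, 0.1105]
tool_rot: [180.0, -0.0, -176.1]
force: [-1.3, 1.2, -0.2]
width: 0.0124
finger_force: 61.1
```

>>> {"op": "play_rows", "data": {
  "steps": [
    {"slide":[0,0,-0.4],"delta_rot":[0,0,0],"gripper":0},
    {"slide":[0,0,-0.6],"delta_rot":[0,0,0],"gripper":0},
    {"slide":[0,0,-0.6],"delta_rot":[0,0,0.5],"gripper":0},
    {"slide":[0,0,0],"delta_rot":[0,0,0.5],"gripper":0},
    {"slide":[0,0,0],"delta_rot":[0,0,0.44],"gripper":0},
    {"slide":[0,0,0],"delta_rot":[0,0,0],"gripper":0}
  ]
}}

```text
time: 59.5
eef_pos: [0.6693, -0.0488, 0.173]
tool_rot: [-180.0, -0.2, 176.7]
force: [0.1, -0.2, -10.0]
width: 0.0128
finger_force: 59.9
```

>>> {"op": "play_rows", "data": {
  "steps": [
    {"slide":[0.45,0.7,0],"delta_rot":[0,0,0],"gripper":0},
    {"slide":[0.8,0.9,0],"delta_rot":[0,0,0],"gripper":0},
    {"slide":[0.8,0.9,0],"delta_rot":[0,0,0],"gripper":0},
    {"slide":[0.8,0.9,0],"delta_rot":[0,0,0],"gripper":0},
    {"slide":[0.8,0.9,0],"delta_rot":[0,0,0],"gripper":0},
    {"slide":[0.8,0.9,0],"delta_rot":[0,0,0],"gripper":0},
    {"slide":[0.8,0.9,0],"delta_rot":[0,0,0],"gripper":0},
    {"slide":[0.76,0.9,0],"delta_rot":[0,0,0],"gripper":0},
    {"slide":[0,0,0],"delta_rot":[0,0,0],"gripper":0},
    {"slide":[0,0,0],"delta_rot":[0,0,0],"gripper":0}
  ]
}}

```text
time: 60.5
eef_pos: [0.4455, 0.2451, 0.1737]
tool_rot: [-179.9, -0.1, 176.9]
force: [-0.1, -0.5, -8.9]
width: 0.0127
finger_force: 60.9
```

```bash
python3 - <<'E'
from h import *
A=cap('top');s=cap('side')
f=lambda a:cv2.convertScaleAbs(cv2.resize(a,(400,400),interpolation=cv2.INTER_CUBIC),alpha=1.5)
cv2.imwrite('pics/d9.png',np.hstack([f(A['color'][160:340,90:350]),f(s['color'][150:270,160:290])]))
print(r.state()['eef_pos'],r.state()['tool_rot'])
E
```

```text
[0.44686749 0.24407881 0.17404249] [-1.79946803e+02 -2.86154609e-02  1.76662206e+02]
```

View pics/d9.png

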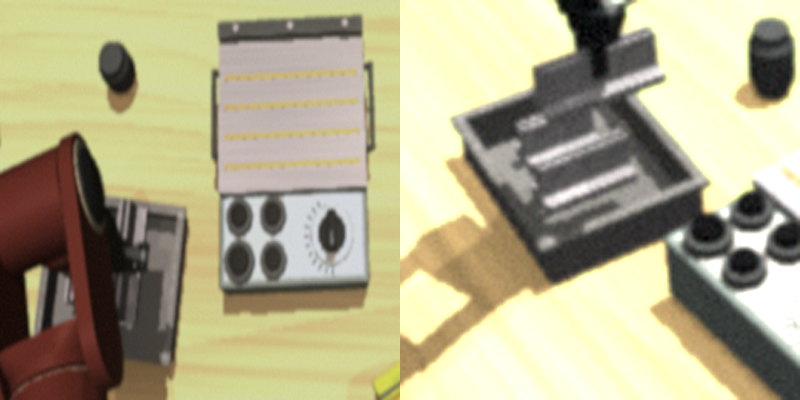

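```bash
python3 - <<'E'
from h import *
s=eyes.read_camera('side')
vx=np.array([.998,-.0576,0])
for n,c,h in [('S',(.4538,.3759,.048),.04),('M',(.45,.3104,.048),.05),('Lgoal',(.4452,.2446,.048),.06),('Lheld',(.4465,.2445,.174-.0205+.044),.06)]:
    p=proj(s,[np.array(c)-h*vx,np.array(c)+h*vx]);q=(p-[160,150])*[400/130,400/120]+[400,0]
    print(n,q.round(0).tolist())
E
```

```text
S [[513.0, 127.0], [583.0, 101.0]]
M [[530.0, 166.0], [620.0, 131.0]]
Lgoal [[548.0, 209.0], [658.0, 164.0]]
Lheld [[528.0, 70.0], [646.0, 28.0]]
```

The medium die is where it was set down, its web top at about (530,166)–(620,131), and the long die's slot is free. Lowering the long die.

>>> {"op": "play_rows", "data": {
  "steps": [
    {"slide":[0,0,0.6],"delta_rot":[0,0,0],"gripper":0},
    {"slide":[0,0,0.8],"delta_rot":[0,0,0],"gripper":0},
    {"slide":[0,0,0.8],"delta_rot":[0,0,0],"gripper":0},
    {"slide":[0,0,0.7],"delta_rot":[0,0,0],"gripper":0},
    {"slide":[0,0,0.4],"delta_rot":[0,0,0],"gripper":0},
    {"slide":[0,0,0.2],"delta_rot":[0,0,0],"gripper":0},
    {"slide":[0,0,0],"delta_rot":[0,0,0],"gripper":0},
    {"slide":[0,0,0],"delta_rot":[0,0,0],"gripper":0},
    {"slide":[0,0,0],"delta_rot":[0,0,0],"gripper":0}
  ]
}}

```text
time: 61.55
eef_pos: [0.4484, 0.2451, 0.0363]
tool_rot: [179.9, 0.2, 176.6]
force: [0.2, 0.5, -8.4]
width: 0.0132
finger_force: 60.9
```

>>> {"op": "play_rows", "data": {
  "steps": [
    {"slide":[0,0,0.07],"delta_rot":[0,0,0],"gripper":0},
    {"slide":[0,0,0.06],"delta_rot":[0,0,0],"gripper":0},
    {"slide":[0,0,0.05],"delta_rot":[0,0,0],"gripper":0},
    {"slide":[0,0,0],"delta_rot":[0,0,0],"gripper":0}
  ]
}}

```text
time: 61.95
eef_pos: [0.4464, 0.2447, 0.0268]
tool_rot: [-180.0, -0.0, 176.7]
force: [-0.6, 0.0, -9.6]
width: 0.0129
finger_force: 61.0
```

>>> {"op": "play_rows", "data": {
  "steps": [
    {"slide":[0,0,0.04],"delta_rot":[0,0,0],"gripper":0},
    {"slide":[0,0,0],"delta_rot":[0,0,0],"gripper":0}
  ]
}}

```text
time: 62.15
eef_pos: [0.4467, 0.2447, 0.0255]
tool_rot: [-180.0, -0.0, 176.7]
force: [-0.2, -0.7, -9.8]
width: 0.0126
finger_force: 61.0
```

>>> {"op": "play_rows", "data": {
  "steps": [
    {"slide":[0,0,0.03],"delta_rot":[0,0,0],"gripper":0},
    {"slide":[0,0,0],"delta_rot":[0,0,0],"gripper":0}
  ]
}}

```text
time: 62.35
eef_pos: [0.4469, 0.2448, 0.0245]
tool_rot: [180.0, 0.0, 176.7]
force: [-0.0, 0.2, -9.6]
width: 0.0129
finger_force: 61.0
```

>>> {"op": "play_rows", "data": {
  "steps": [
    {"slide":[0,0,0.03],"delta_rot":[0,0,0],"gripper":0},
    {"slide":[0,0,0],"delta_rot":[0,0,0],"gripper":0}
  ]
}}

```text
time: 62.55
eef_pos: [0.4469, 0.2448, 0.0244]
tool_rot: [-180.0, -0.0, 176.7]
force: [-3.7, -0.8, -0.1]
width: 0.0129
finger_force: 62.3
```

>>> {"op": "play_rows", "data": {
  "steps": [
    {"slide":[0,0,0.02],"delta_rot":[0,0,0],"gripper":0},
    {"slide":[0,0,0],"delta_rot":[0,0,0],"gripper":0}
  ]
}}

```text
time: 62.75
eef_pos: [0.4469, 0.2448, 0.0244]
tool_rot: [-180.0, -0.1, 176.7]
force: [-7.4, -4.0, 5.8]
width: 0.0126
finger_force: 63.2
```

Seated. Releasing, lifting clear and moving back over free bench so the top camera can see the tote.

>>> {"op": "play_rows", "data": {
  "steps": [
    {"slide":[0,0,0],"delta_rot":[0,0,0],"gripper":0.35},
    {"slide":[0,0,0],"delta_rot":[0,0,0],"gripper":0.35},
    {"slide":[0,0,0],"delta_rot":[0,0,0],"gripper":0.35},
    {"slide":[0,0,-0.4],"delta_rot":[0,0,0],"gripper":0.35},
    {"slide":[0,0,-0.8],"delta_rot":[0,0,0],"gripper":0.35},
    {"slide":[0,0,-0.8],"delta_rot":[0,0,0],"gripper":0.35},
    {"slide":[0,0,-0.8],"delta_rot":[0,0,0],"gripper":0.35},
    {"slide":[0,0,-0.8],"delta_rot":[0,0,0],"gripper":0.35}
  ]
}}

```text
time: 63.55
eef_pos: [0.4472, 0.2449, 0.1684]
tool_rot: [180.0, 0.1, 176.7]
force: [0.4, 0.8, -0.4]
width: 0.0295
finger_force: 0.0
```

>>> {"op": "play_rows", "data": {
  "steps": [
    {"slide":[0,-0.9,-0.2],"delta_rot":[0,0,0],"gripper":0.35},
    {"slide":[0,-0.9,-0.2],"delta_rot":[0,0,0],"gripper":0.35},
    {"slide":[0,-0.9,0],"delta_rot":[0,0,0],"gripper":0.35},
    {"slide":[0,-0.9,0],"delta_rot":[0,0,0],"gripper":0.35},
    {"slide":[0,-0.9,0],"delta_rot":[0,0,0],"gripper":0.35},
    {"slide":[0,-0.9,0],"delta_rot":[0,0,0],"gripper":0.35},
    {"slide":[0,-0.9,0],"delta_rot":[0,0,0],"gripper":0.35},
    {"slide":[0,-0.9,0],"delta_rot":[0,0,0],"gripper":0.35},
    {"slide":[0,-0.9,0],"delta_rot":[0,0,0],"gripper":0.35},
    {"slide":[0,0,0],"delta_rot":[0,0,0],"gripper":0.35}
  ]
}}

```text
time: 64.55
eef_pos: [0.4282, -0.082, 0.1833]
tool_rot: [-179.9, 0.1, 176.4]
force: [0.2, 0.1, 0.4]
width: 0.0297
finger_force: 0.0
```

```bash
python3 - <<'E'
from h import *
c=cap('top','f1.png');t0=cv2.imread('pics/top1.png')
g=cv2.cvtColor(c['color'],6).astype(int);g0=cv2.cvtColor(t0,6).astype(int)
m=np.zeros_like(g,np.uint8);m[235:335,100:225]=(np.abs(g-g0)>14)[235:335,100:225]
m=cv2.morphologyEx(m,cv2.MORPH_OPEN,np.ones((2,2),np.uint8))
for k in cv2.findContours(m,0,1)[0]:
    if cv2.contourArea(k)<25: continue
    (u,v),wh,a=cv2.minAreaRect(k);print('blob',round(u),round(v),np.round(wh),round(a),onz(c,u,v,.03)[:2].round(3))
for n,p in [('can',(slice(165,215),slice(395,435))),('chuck',(slice(175,205),slice(150,182)))]:
    print(n,np.abs(g[p]-g0[p]).mean())
for y in range(262,312,8): print(y,' '.join('%3d'%x for x in g[y,114:212:2]))
E
```

```text
blob 169 287 [10. 43.] 10 [0.442 0.294]
blob 145 284 [10. 36.] 10 [0.448 0.36 ]
blob 160 284 [ 3. 38.] 9 [0.451 0.322]
blob 135 280 [ 2. 31.] 9 [0.457 0.388]
blob 191 288 [17. 53.] 8 [0.443 0.239]
can 9.7375
chuck 7.98125
262 133 133 131 107  85  69  20  18  25  69  82  83  82  83  83  84  83  83  83  84  84  83  84  85  87  81  85  79  80  80  80  70  65  66  68  64  83  96  69  83  43  50  57  55  50  73  90  79  38
270 126 125 112  89  82  30  17  19  53  83  85  97  64  90  43  29  71 113 113  70  76  85  84 101  87  79  75  29  61 113 115  84  77  86  85  99 115  72  92  58  48 107 119 108  78  98  89  50  59
278 127 120  90  83  43  17  18  44  81  83  94  73  81  60  27  55 109 114  98  64  85  84  92 101  69  91  41  44 103 117 106  65  85  86  88 111  91  75  80  35  83 119 115  74  87  94  69  37  80
286 135  99  87  59  17  17  32  77  82  90  88  73  80  28  36  95 115 106  58  83  85  87 108  71  87  56  30  87 118 117  76  81  87  86 102 109  66  96  47  57 110 120  97  78  94  85  42  69 124
294 105  83  66  21  19  22  67  83  83  96  61  82  43  28  78 113 116  75  77  86  83  99  90  78  79  29  59 116 120  90  72  86  86  94 118  77  88  68  38  94 120 116  75  90  91  59  40 105 129
302  86  84  34  16  17  56  82  83  83  84  82  80  79  81  80  84  83  84  85  85  88  89  61  65  39  40  95 120 113  69  85  87  84 107 100  70  96  34  70 118 121  98  83  92  79  37  72 125 131
310  95  74  59  50  52  74  78  78  79  80  80  81  80  82  83  83  84  83  85  85  85  86  86  85  86  84  86  85  87  86  87  88  88  87  86  63  49  51  76  82  82  82  92  88  50  53 112 135 135
```

```bash
python3 - <<'E'
import cv2,numpy as np
a=cv2.imread('pics/top1.png',0);b=cv2.imread('pics/f1.png',0)
for n,(x0,x1,y0,y1) in dict(can=(393,437,165,218),chuck=(148,184,174,206),rack=(230,310,118,152)).items():
    R=cv2.matchTemplate(b[y0-8:y1+8,x0-8:x1+8],a[y0:y1,x0:x1],cv2.TM_CCOEFF_NORMED);_,v,_,l=cv2.minMaxLoc(R);print(n,round(v,3),l)
E
```

```text
can 1.0 (8, 8)
chuck 1.0 (8, 8)
rack 1.0 (8, 8)
```

Nothing else has moved, so I'm handing in.

```bash
python3 -c "
from plant import r
print(r.job_done())"
```

```text
the job is handed in; nothing more can be done
None
```

The job is done and handed in, though the hand-in gave no verdict: all three dies stood flush at the rail, the knob went to full, the keys were pressed in the order asked, the knob went back to zero, and the dies now stand foot down in the tote, with the spray can and drill chuck unmoved.

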